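# Hang the instrument carriers on the drying rail and start the programme

## Robot

A 6-joint arm with a two-finger parallel gripper is mounted at the origin on a cart in front of the work surface, level with it; the furniture and walls round the work are solid. World frame = base frame: x ahead of the robot, y to its left, z up, the work surface at z = 0. Lengths are in m, angles in degrees, forces in N, time in s.
With the tool pointing down it reaches from about 0.375 to 0.9 m from the base axis. Payload 3.1 kg.
Tool frame: the origin (TCP) lies on the centre line of the jaws, within the pads' length; the fingertips stand 14 mm ahead of it and the grasp point (between the pads) lies 5 mm behind it; z points along the fingers, y is the direction in which the jaws open and shut (so a half turn about z gives the same grasp; the last joint's range is limited). The gripper opens to 87 mm and grips with 3 to 60 N. Pads are 19 mm wide; open, the fingers measure 117 mm over their backs; the gripper's body (75 mm by 190 mm) begins 51 mm behind the grasp point.
Start: joints at [-75.946, 30.224, 82.088, -0, 67.689, -10.227], TCP at [0.257, -0.57, 0.237] pointing down, gripper open.
Joint ranges: [-176.69, 176.69], [-43.24, 126.21], [12.49, 139.97], [-82, 262], [0, 151.66], [-163.58, 163.58]. Speed limits (degrees/s): [159.86, 159.86, 180, 180, 180, 180].

## Interface

Orientations are given as a 3x3 rotation matrix whose columns are the frame's x, y, z axes.
In Python, from station import sensors, vision, workorder gives the robot as it stands. The module is installed in compiled form; this text tells all that it offers.
- The arm moves only by the tool apply_moves, never from a script. Its argument "rows" is a list of rows, each an object of numbers: "dx", "dy", "dz": the shift along the tool's x, y, z in mm; "roll": the turn about the tool's z in degrees; "gripper": the opening, from -1 (shut) to 1 (fully open), so that 0 is half open. A call has exactly 8 rows; each row shifts and turns the commanded pose from where the row before left it, along the tool's axes as they then stand; what a row does not reach is not made up. A row lasts 1/8 s, in which the tool goes at most 62.5 mm and 10.7 degrees, less where a joint would pass 70% of its speed; a pose out of reach is approached as far as the arm can. A call is refused whole if a number of a shift passes 62.5 or a number of a turn 10.7, either way. A call with a gripper value outside its range is refused whole. The fingers move at their own pace and stop on an object; "force" is the grip in N (left out, the last holds). Time passes only in rows, so rows that do not move let the fingers close, or fill a call up. It gives the time, the measured TCP pose, the force and the opening at its end, in the units of the state.
- sensors.get_obs(): the state, without advancing time (a new reading comes with each control period).
- vision.capture(name): name is "scene" or "top" or "wrist"; returns (picture, depth): 420x560x3 uint8, red, green, blue; 420x560 float32, m along the optical axis (not along the pixel's ray), 0 where there is no reading.
- vision.calibration(name): a dict with "fx", "fy", "cx", "cy" (pixels), "k1" (the pictures are not rectified: a ray, as slopes to the right and down, at radius r is drawn at 1 + k1 r^2 times it, then the intrinsics apply), "R" (3x3) and "t" (3): a world point X has camera coordinates R X + t. Camera axes: x right, y down, z forward; pixel columns grow to the right and rows downward; lengths in m; the calibration is good to about 2 mm. A picture is of the moment at which its call begins: read the wrist's pose just before it. calibration takes no time and is no camera call; for the wrist camera it gives the pose at the moment of the call.
- workorder.job_done(): hands the job in, once; it reports no verdict.
The state is a dict: "time": time; "joint_pos": joint angles; "qd": joint speeds; "effort": joint torques, N m; "ee_pos": TCP position; "tcp_rot": TCP orientation; "ft_force": force on the tool from outside, world axes, zero at the start; "ft_torque": the same for the moment, N m; "grip_width": finger opening in m.
Only numpy, scipy, OpenCV 4.12 (cv2) and the standard library are available. Lean on these libraries where they do the work, as an engineer would, in place of code of your own. Each camera call takes 0.05 s, during which the arm holds its last target. There are 200 camera calls.

## Task

Hang every instrument carrier that stands on the desk on the sloped rail of the drying rack: hook it over the bar in the loading zone uphill of the black ring, let go, and let it run down by itself, so that all of them finish at rest in a closed row against the stop at the low end. Do not push or hold a carrier on the lower part of the rail. Only when all of them hang there, turn the selector on the control box from off until its pointer clicks in at the raised peg, and leave the other things on the desk where they are.

Things in the scene. Friction and masses are not known exactly. Their poses are not given: they have to be found in the camera images.
- carrier_0: Instrument carrier, 0.28 kg, standing upright on the desk, 172 mm tall (may be absent; all four alike). Origin: centre of its underside, z up. Closed steel cassette 100 (x) x 54 (y) x 34 mm high, above it a white C-shaped trolley hook with two rollers, its mouth open to the carrier's +x, on top a grip tab.
- hook0 (a point): Middle point under carrier_0's two hook rollers (18 mm thick, at y +-17), 90 mm above its origin: this line rests on the bar when hung. Slot below them 22 mm wide in x, between stem plate (x -17 to -11) and lip (x +11 to +17, ending 14 mm below this point, then flaring outward to 20 mm below). Free mouth between lip and cassette top: 36 mm high. The hook is 58 mm long in y.
- tab0 (a point): Best grip point of carrier_0, 141 mm above its origin, on its axis: middle of the grip tab, 12 mm thick in x, 34 mm wide in y, from 116 (top of the hook, 34 x 58 mm) to 166 mm above the origin, capped by a ridge 22 mm thick up to 172 mm. Grip across the 12 mm (fingers close along the carrier's x), below the ridge.
- carrier_1: Another instrument carrier, exactly like carrier_0 (same sizes, origin and axes). May be absent.
- hook1 (a point): The same hook point on carrier_1.
- tab1 (a point): The same grip point on carrier_1.
- carrier_2: Another instrument carrier, exactly like carrier_0 (same sizes, origin and axes). May be absent.
- hook2 (a point): The same hook point on carrier_2.
- tab2 (a point): The same grip point on carrier_2.
- carrier_3: Another instrument carrier, exactly like carrier_0 (same sizes, origin and axes). May be absent.
- hook3 (a point): The same hook point on carrier_3.
- tab3 (a point): The same grip point on carrier_3.
- rail: Sloped rail: steel round bar, 14 mm thick. Origin: on its axis at the face of the stop (40 mm disc at the LOW end, 140 mm above the desk, to the robot's left). x runs along the bar uphill (10 degrees, to the robot's right), y level across it, z up, square to it. A carrier hangs with its hook point at y = 0, z = +7 mm and its own x axis across the bar, either way round.
- load (a point): Middle of the loading zone, on the bar's axis, x = 0.30 m from the stop. A black ring round the bar (x = 0.238 to 0.250 m) is the zone's lower end. Carriers let go here roll to the stop by themselves in about 1 s. Hooks touch in the row, 58 mm apart: the first rests with its hook point at x = 29 mm, the next at 87, 145, 203 mm.
- rack: Stand of the rail, fixed. Origin: on the desk under the stop, x level, uphill, z up. Base plate 450 x 90 x 10 mm under the bar; the bar is held only by a post at each end, 18 mm thick: behind the stop and at x = 0.368 m; the bar's end knobs rise 13 mm over its axis.
- control_box: White control box of the dryer, 130 (x) x 150 (y) x 45 mm high, on the desk. Origin: centre of its underside, z up. The selector's axis is upright at x = -12 mm, y = 0 on its top.
- dial (a joint): Selector on top of the control box, turns about the upright axis, rad, anticlockwise seen from above positive (+z). Four click positions at -0.675 (off, where it starts), -0.225, +0.225 and +0.675, end stops at +-0.74; a spring pulls it into the nearest one (up to about 0.2 N m is needed to turn it past a click). At value 0 its pointer looks along the box's +x.
- dial_grip (a point): On the selector's axis, 79 mm above the desk (34 mm above the box): centre of its bar grip, 56 mm long along the pointer, 16 mm thick, from 61 to 89 mm above the desk. Its x axis is the pointer direction. Below it is a 52 mm round skirt.
- dial_aim (a point): Point on the selector's pointer line, 52 mm from its axis: it lies over a mark when the selector points at that mark.
- mark_peg: The programme mark: a raised round peg, 13 mm thick, 9 mm high, on top of the control box 52 mm from the selector's axis, at one of the click positions other than off (which one varies). The other positions have only flat 6 mm dots. Origin: centre of its underside.
- note_pad: Yellow sticky-note pad, 60 x 90 x 12 mm, on the desk. Bystander. Origin: centre of its underside.
- cement_pot: White pot with a green lid, 47 mm wide, 40 mm tall. Bystander. Origin: centre of its underside.
- amber_bottle: Brown bottle with a white cap, 42 mm wide, 85 mm tall. Bystander. Origin: centre of its underside.
- brown_jar: Small brown jar with a black lid, 44 mm wide, 52 mm tall. Bystander. Origin: centre of its underside.
Things that resemble listed ones, but are neither listed nor needed, are in the scene too. What is shaped like the carrier_1 but green is not meant.

How it is judged (in metres and radians):
On the way, in this order (a step that is already met when the one before it is completed fails the run):
1. all carriers that are present hang on the rail in a closed row against the stop, released and at rest (z of hook0 in the frame of rail between 0.002 and 0.014 m and y of hook0 in the frame of rail between -0.012 and 0.012 m and x of hook0 in the frame of rail between 0.02 and 0.216 m and angle between each of carrier_0, carrier_1, carrier_2, carrier_3's own z axis and vertical below 0.45 rad and linear speed of each of carrier_0, carrier_1, carrier_2, carrier_3 below 0.03 m/s and contact force between the fingers and carrier_0 below 0.1 N and (x of hook0 in the frame of rail below 0.038 m or distance between hook0 and hook1 below 0.067 m or distance between hook0 and hook2 below 0.067 m or distance between hook0 and hook3 below 0.067 m) and z of hook1 in the frame of rail between 0.002 and 0.014 m and y of hook1 in the frame of rail between -0.012 and 0.012 m and x of hook1 in the frame of rail between 0.02 and 0.216 m and contact force between the fingers and carrier_1 below 0.1 N and (x of hook1 in the frame of rail below 0.038 m or distance between hook1 and hook0 below 0.067 m or distance between hook1 and hook2 below 0.067 m or distance between hook1 and hook3 below 0.067 m) and z of hook2 in the frame of rail between 0.002 and 0.014 m and y of hook2 in the frame of rail between -0.012 and 0.012 m and x of hook2 in the frame of rail between 0.02 and 0.216 m and contact force between the fingers and carrier_2 below 0.1 N and (x of hook2 in the frame of rail below 0.038 m or distance between hook2 and hook0 below 0.067 m or distance between hook2 and hook1 below 0.067 m or distance between hook2 and hook3 below 0.067 m) and z of hook3 in the frame of rail between 0.002 and 0.014 m and y of hook3 in the frame of rail between -0.012 and 0.012 m and x of hook3 in the frame of rail between 0.02 and 0.216 m and contact force between the fingers and carrier_3 below 0.1 N and (x of hook3 in the frame of rail below 0.038 m or distance between hook3 and hook0 below 0.067 m or distance between hook3 and hook1 below 0.067 m or distance between hook3 and hook2 below 0.067 m) and x of any of hook0, hook1, hook2, hook3 in the frame of rail below 0.038 m), for 0.3 s.
2. the selector points at the raised peg (horizontal distance between dial_aim and mark_peg below 0.009 m and velocity of joint dial between -0.1 and 0.1 rad/s), for 0.2 s.
At the end, for the whole second after the job is handed in: Every carrier present hangs by its hook on the bar in a closed row from the stop (the first hook point within 38 mm of it, every other within 67 mm of a neighbour's, all within 216 mm), upright, released and at rest; the selector's aim point is within 9 mm of the raised peg's centre (all of step 1 and all of step 2); the robot touches nothing.
It fails at once if a bystander (note pad, cement pot, amber bottle or brown jar) is pushed more than 3 cm from its place (distance of any of note_pad, cement_pot, amber_bottle, brown_jar from where it was at the start of the episode above 0.03 m).
It fails at once if the fingers hold or push a hanging carrier on the lower part of the rail, nearer than 0.20 m to the stop, instead of letting it run by itself ((x of hook0 in the frame of rail between 0 and 0.2 m and z of hook0 in the frame of rail between 0 and 0.012 m and y of hook0 in the frame of rail between -0.01 and 0.01 m and contact force between the fingers and carrier_0 above 0.5 N) or (x of hook1 in the frame of rail between 0 and 0.2 m and z of hook1 in the frame of rail between 0 and 0.012 m and y of hook1 in the frame of rail between -0.01 and 0.01 m and contact force between the fingers and carrier_1 above 0.5 N) or (x of hook2 in the frame of rail between 0 and 0.2 m and z of hook2 in the frame of rail between 0 and 0.012 m and y of hook2 in the frame of rail between -0.01 and 0.01 m and contact force between the fingers and carrier_2 above 0.5 N) or (x of hook3 in the frame of rail between 0 and 0.2 m and z of hook3 in the frame of rail between 0 and 0.012 m and y of hook3 in the frame of rail between -0.01 and 0.01 m and contact force between the fingers and carrier_3 above 0.5 N)).
Of carrier_0, carrier_1, carrier_2, carrier_3 only 3 to 4 are there at a start; the rules pass over those that are not, and their reading is None.
At some moment in a run one of carrier_0, carrier_1, carrier_2, carrier_3 may be knocked a few centimetres aside while the robot is not near it.
Once in a run the grip may slacken for a moment while it holds something.
It also fails if it takes over 208 s, if anything falls off the work surface, if the arm or the gripper's body presses on something with over 40 N, if the wrist force passes 120 N, or if a joint passes its speed limit or range.

## Working session

There is one attempt and no reset: what is moved stays moved. The work goes in short steps, Python scripts to look and compute and a tool call to move; the robot and the scene stay as the last step left them, time stands still between calls to the robot, and variables do not carry over. Pictures are saved under pics/ and viewed, about 12 in all and at most 16, crops included, and the job is handed in when it is done.

Besides the shell and the picture viewer there is one more tool, called as a command line: name --argument value ..., lists and objects as JSON in quotes. apply_moves: Moves the arm, as the interface text tells. Its arguments: {"type":"object","properties":{"rows":{"type":"array","items":{"type":"object","properties":{"dx":{"type":"number"},"dy":{"type":"number"},"dz":{"type":"number"},"roll":{"type":"number"},"gripper":{"type":"number"}}}},"force":{"type":"number"}},"required":["rows"]}

```bash
mkdir -p pics
cat > h.py <<'E'
import numpy as np, cv2
from station import sensors, vision, workorder
def cap(n):
    c=vision.calibration(n); p,d=vision.capture(n); return p,d,c
def save(n,p,f,crop=None,s=1):
    if crop: p=p[crop[1]:crop[3],crop[0]:crop[2]]
    p=cv2.resize(p,None,fx=s,fy=s,interpolation=cv2.INTER_CUBIC)
    cv2.imwrite(f'pics/{f}.png',p[:,:,::-1])
def cloud(d,c):
    h,w=d.shape; u,v=np.meshgrid(np.arange(w),np.arange(h))
    K=np.array([[c['fx'],0,c['cx']],[0,c['fy'],c['cy']],[0,0,1.]])
    q=cv2.undistortPoints(np.stack([u,v],-1).reshape(-1,1,2).astype(float),K,np.array([c['k1'],0,0,0.])).reshape(h,w,2)
    P=np.dstack([q*d[...,None],d])
    X=(P-np.array(c['t']))@np.array(c['R'])
    X[d<=0]=np.nan
    return X
def st():
    o=sensors.get_obs(); print('t',round(o['time'],2),'pos',np.round(o['ee_pos'],4),'w',round(o['grip_width'],4),'F',np.round(o['ft_force'],1)); print(np.round(o['tcp_rot'],3).tolist(), np.round(o['joint_pos'],1)); return o
E
python3 - <<'E'
from h import *
st()
for n in ['top','scene']:
    p,d,c=cap(n); save(n,p,n+'0',s=1.4); np.savez(n+'0.npz',p=p,d=d,X=cloud(d,c)); print(n,c['fx'],np.round(-np.array(c['R']).T@c['t'],3),np.round(c['R'],2).tolist())
E
```

```text
t 0.0 pos [ 0.2569 -0.569   0.2356] w 0.0871 F [ 0.2 -0.6 -0.6]
[[0.912, 0.411, -0.001], [0.411, -0.912, 0.002], [0.0, -0.002, -1.0]] [-75.9  30.3  82.2  -0.   67.7 -10.2]
top 438.1732481218998 [ 0.42  -0.018  1.253] [[-0.02, -1.0, 0.0], [-0.98, 0.02, -0.18], [0.18, -0.01, -0.98]]
scene 463.5672573434511 [-0.424 -0.884  0.844] [[0.63, -0.78, 0.01], [-0.35, -0.29, -0.89], [0.7, 0.55, -0.46]]
```

```bash
sleep 1; ls pics
```

```text
scene0.png
top0.png
```

View pics/top0.png

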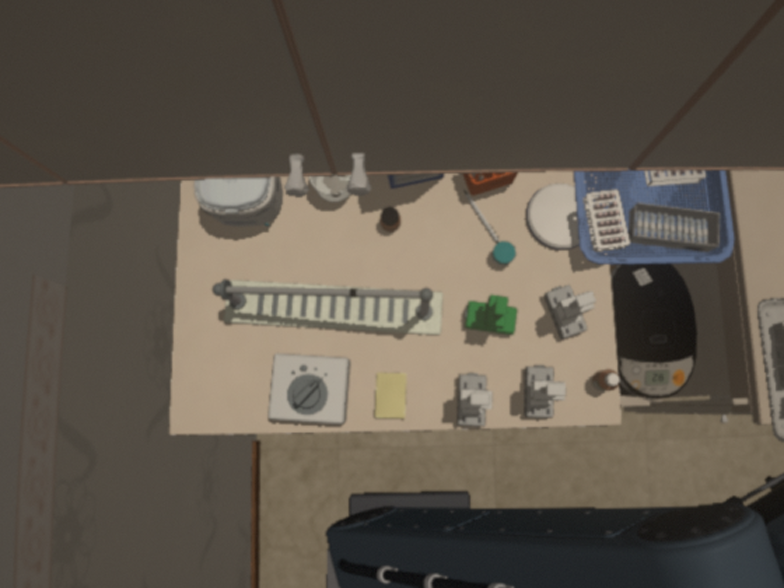

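View pics/scene0.png

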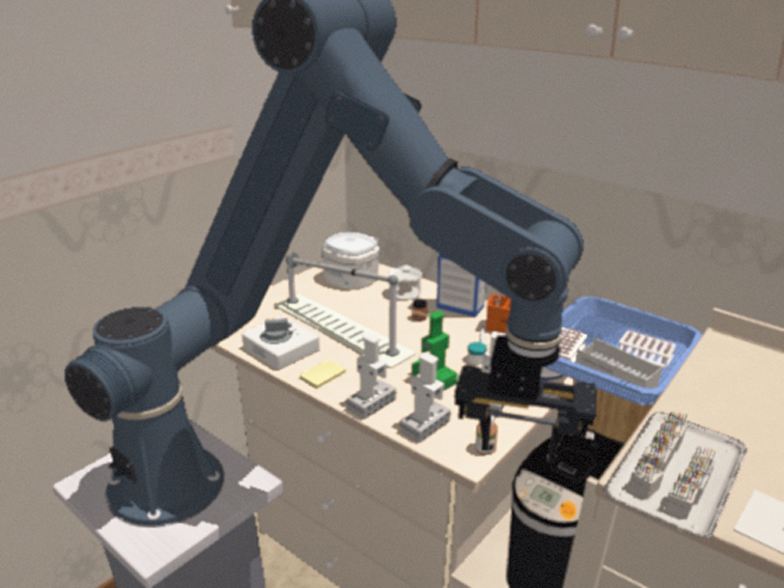

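Run:
```python
from h import *
f=np.load('top0.npz'); X=f['X']; p=f['p'].astype(int)
def at(u,v,r=1):
    u,v=int(u/1.4),int(v/1.4); return np.round(np.nanmedian(X[v-r:v+r+1,u-r:u+r+1].reshape(-1,3),0),3)
for n,u,v in [('deskBL',185,425),('deskR',600,420),('desktop',190,250),('boxTL',280,360),('boxTR',342,360),('boxBL',276,415),('boxBR',342,418),('dial',307,393),('peg',303,368),('pad',391,395),('potT',504,252),('jar',390,218),('bottle',612,380)]: print(n,at(u,v))
# carriers: cluster heights
m=(X[...,2]>0.02)&(X[...,0]<0.9)&(X[...,1]<-0.1)&(X[...,1]>-0.6)&(X[...,2]<0.25)
nl,L=cv2.connectedComponents(m.astype(np.uint8))
for i in range(1,nl):
    s=L==i
    if s.sum()<30: continue
    Q=X[s]; c=p[s]
    out=[i,s.sum(),np.round(np.median(Q,0),3),np.round(np.nanmax(Q[:,2]),3),np.median(c,0)]
    print(*out)
    for lo,hi in [(.025,.042),(.105,.125),(.158,.185)]:
        k=(Q[:,2]>lo)&(Q[:,2]<hi)
        if k.sum()>8:
            r=cv2.minAreaRect((Q[k,:2]*1000).astype(np.float32)); print('   ',lo,k.sum(),np.round(r[0],1),np.round(r[1],1),round(r[2],1),'mean',np.round(Q[k].mean(0),3))
# rail
m=(X[...,2]>0.13)&(X[...,2]<0.25)&(X[...,1]>-0.15)&(X[...,1]<0.35)&(X[...,0]>.55)&(X[...,0]<.8)
v,u=np.nonzero(m); Q=X[m]
for y in np.arange(-.12,.34,.03):
    k=abs(Q[:,1]-y)<.008
    if k.sum(): print('rail',round(y,2),k.sum(),np.round(np.median(Q[k],0),3),np.round(Q[k].max(0),3))
```

```text
deskBL [0.394 0.443 0.   ]
deskR [ 0.385 -0.397  0.001]
desktop [ 0.76   0.452 -0.001]
boxTL [0.518 0.241 0.044]
boxTR [0.516 0.119 0.043]
boxBL [0.412 0.248 0.042]
boxBR [0.404 0.12  0.042]
dial [0.453 0.18  0.087]
peg [0.503 0.195 0.053]
pad [0.446 0.025 0.012]
potT [ 0.729 -0.212  0.039]
jar [0.804 0.021 0.051]
bottle [ 0.463 -0.401  0.084]
1 5649 [ 0.781 -0.477  0.095] 0.129 [ 94. 101. 113.]
    0.105 1662 [ 779.8 -473.9] [193.5 253.1] 0.4 mean [ 0.753 -0.45   0.112]
2 291 [ 0.879 -0.186  0.052] 0.085 [80. 49. 34.]
    0.025 71 [ 883.8 -190.7] [ 32.  101.5] 3.6 mean [ 0.879 -0.185  0.034]
28 112 [ 0.809 -0.335  0.021] 0.026 [187. 176. 161.]
65 221 [ 0.728 -0.21   0.038] 0.045 [ 67. 112. 105.]
    0.025 206 [ 728.9 -210.1] [45.6 45.7] 85.9 mean [ 0.729 -0.21   0.038]
71 871 [ 0.599 -0.327  0.035] 0.175 [131. 125. 115.]
    0.025 500 [ 606.8 -334. ] [104.   57.1] 18.0 mean [ 0.603 -0.33   0.032]
    0.105 166 [ 605.2 -334.5] [34.2 58.6] 16.9 mean [ 0.6   -0.327  0.114]
    0.158 119 [ 605.7 -334.8] [22.1 34.8] 16.5 mean [ 0.605 -0.334  0.17 ]
72 788 [ 0.592 -0.171  0.036] 0.177 [ 6
[... 979 characters left out ...]
0.217]
rail -0.03 37 [ 0.612 -0.031  0.207] [ 0.62  -0.023  0.215]
rail 0.0 33 [0.615 0.001 0.202] [0.624 0.006 0.206]
rail 0.03 40 [0.618 0.03  0.196] [0.626 0.038 0.202]
rail 0.06 41 [0.621 0.06  0.191] [0.628 0.068 0.195]
rail 0.09 36 [0.623 0.089 0.185] [0.631 0.098 0.193]
rail 0.12 36 [0.626 0.12  0.179] [0.633 0.126 0.184]
rail 0.15 37 [0.627 0.15  0.174] [0.635 0.158 0.179]
rail 0.18 31 [0.63  0.18  0.169] [0.636 0.188 0.173]
rail 0.21 31 [0.632 0.211 0.165] [0.641 0.218 0.17 ]
rail 0.24 36 [0.635 0.24  0.158] [0.642 0.247 0.163]
rail 0.27 31 [0.638 0.269 0.153] [0.644 0.277 0.161]
rail 0.3 31 [0.639 0.3   0.149] [0.646 0.308 0.153]
rail 0.33 76 [0.639 0.326 0.151] [0.659 0.338 0.161]
```

apply_moves --rows '[{"roll":-10.6,"dz":-15},{"roll":-10.6,"dz":-15},{"roll":-10.6,"dz":-15},{"roll":-10.6,"dz":-15},{"roll":-10.6,"dz":-15},{"roll":-10.6,"dz":-15},{},{}]' --force 25

```text
schema error: expected keys dx, dy, dz, roll, gripper
```

```bash
cat >> h.py <<'E'
def plan(x,y,z,ty=None):
    o=st(); R=np.array(o['tcp_rot']); d=np.array([x,y,z])-o['ee_pos']
    a=np.degrees(np.arctan2(R[1,1],R[0,1])); print('tool-y deg',round(a,1),'delta tool mm',np.round(R.T@d*1000,1),'roll',None if ty is None else round(a-ty,1))
E
python3 - <<'E'
from h import *
plan(.434,-.134,.32,-2)
f=np.load('scene0.npz'); a=f['p'][225:320,230:330]; save('x',a,'crop0',s=6)
E
```

```text
t 0.1 pos [ 0.2569 -0.5691  0.2357] w 0.0872 F [-0.3  0.2  0.3]
[[0.912, 0.411, -0.0], [0.411, -0.912, 0.002], [0.0, -0.002, -1.0]] [-75.9  30.3  82.1   0.   67.7 -10.2]
tool-y deg -65.7 delta tool mm [ 340.4 -323.9  -83.6] roll -63.7
```

View pics/crop0.png

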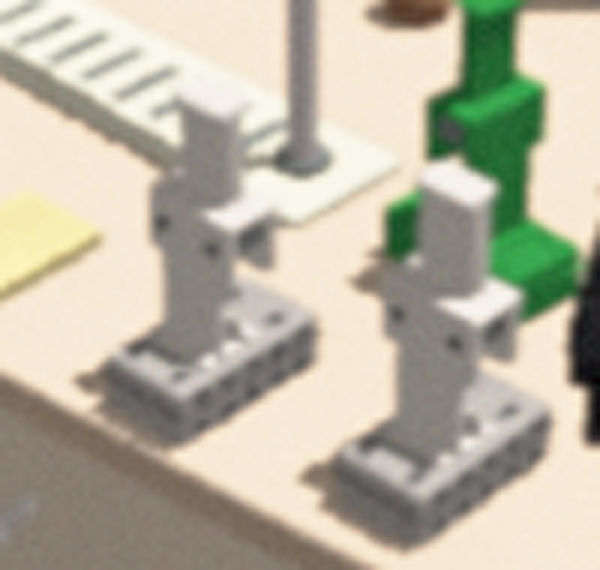

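The crop shows two steel carriers, A (left, ~200,270) and B (right, ~440,350). Their stem plates face the robot and their mouths open away, along +x. The green one at (490,150) is the decoy.

apply_moves --rows '[{"dx":0,"dy":0,"roll":-10.6,"dz":-15,"gripper":1},{"dx":0,"dy":0,"roll":-10.6,"dz":-15,"gripper":1},{"dx":0,"dy":0,"roll":-10.6,"dz":-15,"gripper":1},{"dx":0,"dy":0,"roll":-10.6,"dz":-15,"gripper":1},{"dx":0,"dy":0,"roll":-10.6,"dz":-15,"gripper":1},{"dx":0,"dy":0,"roll":-10.6,"dz":-10,"gripper":1},{"dx":0,"dy":0,"roll":0,"dz":0,"gripper":1},{"dx":0,"dy":0,"roll":0,"dz":0,"gripper":1}]' --force 25

```text
time: 1.1
ee_pos: [0.2569, -0.5692, 0.3207]
tcp_rot: [[0.04, 0.999, -0.0], [0.999, -0.04, 0.002], [0.002, -0.0, -1.0]]
ft_force: [0.1, -0.2, -0.3]
grip_width: 0.0868
```

Run:
```python
from h import *
plan(.434,-.134,.32,-2)
```

```text
t 1.1 pos [ 0.2569 -0.5692  0.3207] w 0.0868 F [ 0.1 -0.2 -0.3]
[[0.04, 0.999, -0.0], [0.999, -0.04, 0.002], [0.002, -0.0, -1.0]] [-75.9  25.7  76.1   0.   78.3 -73.7]
tool-y deg -2.3 delta tool mm [441.8 159.7   1.3] roll -0.3
```

apply_moves --rows '[{"dx":55,"dy":20,"roll":0,"dz":0,"gripper":1},{"dx":55,"dy":20,"roll":0,"dz":0,"gripper":1},{"dx":55,"dy":20,"roll":0,"dz":0,"gripper":1},{"dx":55,"dy":20,"roll":0,"dz":0,"gripper":1},{"dx":55,"dy":20,"roll":0,"dz":0,"gripper":1},{"dx":55,"dy":20,"roll":0,"dz":0,"gripper":1},{"dx":55,"dy":20,"roll":0,"dz":0,"gripper":1},{"dx":55,"dy":20,"roll":0,"dz":0,"gripper":1}]'

```text
time: 2.1
ee_pos: [0.4334, -0.134, 0.3211]
tcp_rot: [[0.04, 0.999, -0.0], [0.999, -0.04, 0.0], [0.0, -0.0, -1.0]]
ft_force: [0.9, -0.4, 0.1]
grip_width: 0.087
```

Run:
```python
from h import *
p,d,c=cap('scene'); save('x',p,'scene1',crop=(180,150,460,360),s=2.8)
p,d,c=cap('wrist'); X=cloud(d,c); save('x',p,'wrist1',s=1)
Q=X.reshape(-1,3)
k=(Q[:,2]>.162)&(Q[:,2]<.18); print(k.sum(), Q[k].mean(0))
r=cv2.minAreaRect((Q[k,:2]*1000).astype(np.float32)); print(r)
plan(.434,-.134,.144,-2)
```

```text
1905 [ 0.50592612 -0.16767983  0.17146511]
((524.8602294921875, -163.61209106445312), (264.2061767578125, 165.641845703125), 23.730247497558594)
t 2.2 pos [ 0.4336 -0.1305  0.321 ] w 0.087 F [ 0.4 -1.4  0.8]
[[0.032, 0.999, -0.001], [0.999, -0.032, 0.003], [0.003, -0.001, -1.0]] [-31.   10.7  99.    0.1  70.4 -29.3]
tool-y deg -1.8 delta tool mm [ -4.    0.7 176.9] roll 0.2
```

View pics/scene1.png

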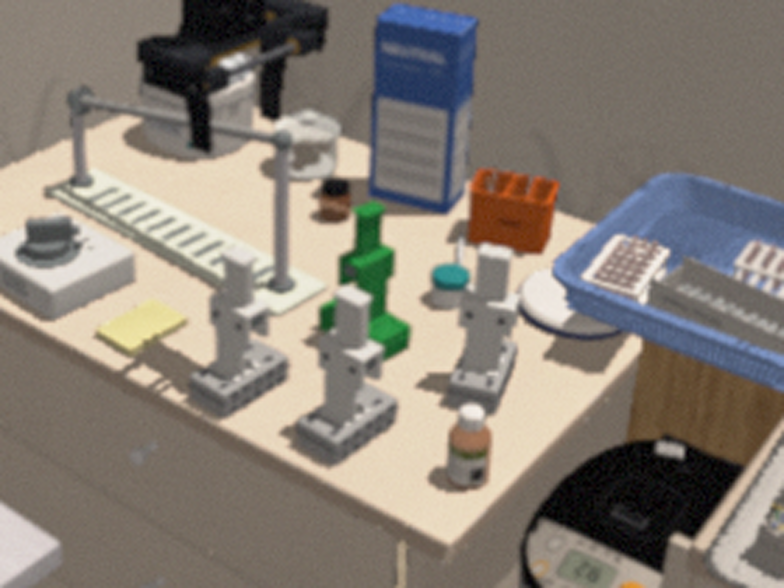

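View pics/wrist1.png

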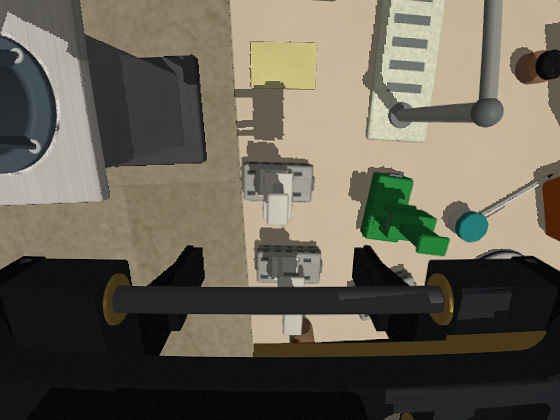

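The scene crop shows the third carrier, C, at (490,330). Its mouth also faces away from the robot. The wrist view shows A at (278,190), B at (290,280) and the green decoy at (400,210). I'll check A's tab in the wrist depth.

```bash
cat >> h.py <<'E'
def tab(x,y,n='wrist',r=.045,lo=.160,hi=.182,show=True):
    p,d,c=cap(n); Q=cloud(d,c).reshape(-1,3)
    k=(Q[:,2]>lo)&(Q[:,2]<hi)&(abs(Q[:,0]-x)<r)&(abs(Q[:,1]-y)<r)
    if k.sum()<8: print('few',k.sum()); return
    b=cv2.minAreaRect((Q[k,:2]*1000).astype(np.float32)); print(n,k.sum(),np.round(b[0],1),np.round(b[1],1),round(b[2],1),'z',np.round(np.median(Q[k,2]),4))
E
python3 - <<'E'
from h import *
tab(.434,-.134); tab(.447,-.27); tab(.434,-.134,'top')
plan(.434,-.134,.144,-2)
E
```

```text
wrist 711 [ 432.2 -134. ] [33.9 21.9] 85.9 z 0.1718
wrist 273 [ 444.2 -275.9] [21.3 22. ] 88.2 z 0.1719
few 0
t 2.35 pos [ 0.433  -0.1359  0.3212] w 0.0872 F [-0.1  0.1 -0.2]
[[0.037, 0.999, -0.001], [0.999, -0.037, -0.0], [-0.0, -0.001, -1.0]] [-31.6  10.8  98.9  -0.   70.4 -29.4]
tool-y deg -2.1 delta tool mm [  2.    1.1 177.2] roll -0.1
```

apply_moves --rows '[{"dx":1,"dy":0,"roll":0,"dz":30,"gripper":1},{"dx":0,"dy":0,"roll":0,"dz":30,"gripper":1},{"dx":0,"dy":0,"roll":0,"dz":30,"gripper":1},{"dx":0,"dy":0,"roll":0,"dz":30,"gripper":1},{"dx":0,"dy":0,"roll":0,"dz":30,"gripper":1},{"dx":0,"dy":0,"roll":0,"dz":20,"gripper":1},{"dx":0,"dy":0,"roll":0,"dz":13,"gripper":1},{"dx":0,"dy":0,"roll":0,"dz":0,"gripper":-1}]' --force 40

```text
time: 3.35
ee_pos: [0.4326, -0.1357, 0.1378]
tcp_rot: [[0.039, 0.999, -0.002], [0.999, -0.039, 0.001], [0.001, -0.002, -1.0]]
ft_force: [0.2, 0.3, -0.2]
grip_width: 0.0828
```

apply_moves --rows '[{"dx":0,"dy":0,"roll":0,"dz":0,"gripper":-1},{"dx":0,"dy":0,"roll":0,"dz":0,"gripper":-1},{"dx":0,"dy":0,"roll":0,"dz":0,"gripper":-1},{"dx":0,"dy":0,"roll":0,"dz":0,"gripper":-1},{"dx":0,"dy":0,"roll":0,"dz":0,"gripper":-1},{"dx":0,"dy":0,"roll":0,"dz":-10,"gripper":-1},{"dx":0,"dy":0,"roll":0,"dz":-20,"gripper":-1},{"dx":0,"dy":0,"roll":0,"dz":-30,"gripper":-1}]' --force 40

```text
time: 4.35
ee_pos: [0.4323, -0.1343, 0.1988]
tcp_rot: [[0.037, 0.999, -0.003], [0.999, -0.037, 0.002], [0.001, -0.003, -1.0]]
ft_force: [1.1, 0.3, -1.7]
grip_width: 0.0199
```

apply_moves --rows '[{"dx":0,"dy":0,"roll":0,"dz":0,"gripper":-1},{"dx":0,"dy":0,"roll":0,"dz":0,"gripper":-1},{"dx":0,"dy":0,"roll":0,"dz":0,"gripper":-1},{"dx":0,"dy":0,"roll":0,"dz":0,"gripper":-1},{"dx":0,"dy":0,"roll":0,"dz":0,"gripper":-1},{"dx":0,"dy":0,"roll":0,"dz":0,"gripper":-1},{"dx":0,"dy":0,"roll":0,"dz":0,"gripper":-1},{"dx":0,"dy":0,"roll":0,"dz":0,"gripper":-1}]' --force 40

```text
time: 5.35
ee_pos: [0.4332, -0.1349, 0.1986]
tcp_rot: [[0.037, 0.999, -0.0], [0.999, -0.037, -0.0], [-0.0, -0.0, -1.0]]
ft_force: [0.9, 0.0, -2.1]
grip_width: 0.0196
```

Run:
```python
from h import *
st()
p,d,c=cap('scene'); save('x',p,'scene2',crop=(230,180,370,300),s=5)
```

```text
t 5.35 pos [ 0.4332 -0.1349  0.1986] w 0.0196 F [ 0.9  0.  -2.1]
[[0.037, 0.999, -0.0], [0.999, -0.037, -0.0], [-0.0, -0.0, -1.0]] [-31.5  20.6 108.3  -0.   51.1 -29.3]
```

View pics/scene2.png

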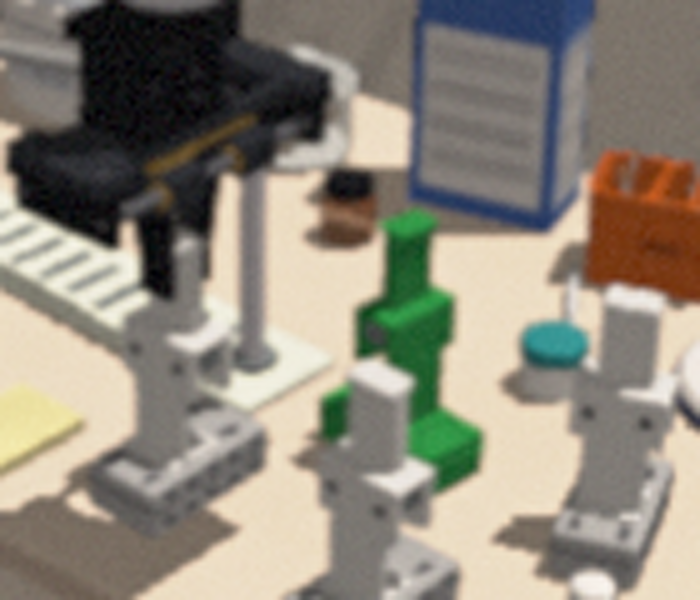

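```bash
cat >> h.py <<'E'
def zh(x,y,n='scene',rx=.06,ry=.03,lo=.02,hi=.3):
    p,d,c=cap(n); Q=cloud(d,c).reshape(-1,3); g=p.reshape(-1,3).astype(int)
    k=(abs(Q[:,0]-x)<rx)&(abs(Q[:,1]-y)<ry)&(Q[:,2]>lo)&(Q[:,2]<hi)&(g.sum(1)>240)
    Q=Q[k]; h,e=np.histogram(Q[:,2],np.arange(lo,hi,.004)); print([(round(a,3),int(b)) for a,b in zip(e,h) if b]); return Q
E
python3 - <<'E'
from h import *
Q=zh(.433,-.134); Q2=zh(.433,-.134,'wrist')
for q in (Q,Q2):
  for lo,hi in[(.085,.1),(.17,.18)]:
    k=(q[:,2]>lo)&(q[:,2]<hi)
    if k.sum()>5: print(lo,k.sum(),np.round(q[k].min(0),3),np.round(q[k].max(0),3),cv2.minAreaRect((q[k,:2]*1000).astype(np.float32)))
E
```

```text
[(np.float64(0.04), 2), (np.float64(0.044), 24), (np.float64(0.048), 27), (np.float64(0.052), 39), (np.float64(0.056), 35), (np.float64(0.06), 26), (np.float64(0.064), 39), (np.float64(0.068), 43), (np.float64(0.072), 72), (np.float64(0.076), 187), (np.float64(0.08), 49), (np.float64(0.084), 13), (np.float64(0.088), 13), (np.float64(0.092), 11), (np.float64(0.096), 12), (np.float64(0.1), 13), (np.float64(0.104), 10), (np.float64(0.108), 14), (np.float64(0.112), 14), (np.float64(0.116), 14), (np.float64(0.12), 20), (np.float64(0.124), 23), (np.float64(0.128), 20), (np.float64(0.132), 19), (np.float64(0.136), 21), (np.float64(0.14), 29), (np.float64(0.144), 26), (np.float64(0.148), 21), (np.float64(0.152), 19), (np.float64(0.156), 62), (np.float64(0.16), 39), (np.float64(0.164), 13), (np.float64(0.168), 13), (np.float64(0.172), 10), (np.float64(0.176), 8), (np.float64(0.18), 8), (np.float64(0.184), 6), (np.float64(0.188), 11), (np.float64(0.192), 11), (np.float64(0.196), 13), (np.float64(0.2), 10), (np.float64(0.204), 11), (np.float64(0.208), 9), (np.float64(0.212), 18), (np.float64(0.
[... 1434 characters left out ...]
.float64(0.28), 39), (np.float64(0.284), 18), (np.float64(0.288), 3)]
0.085 45 [ 0.415 -0.156  0.085] [ 0.422 -0.118  0.1  ] ((419.15509033203125, -136.7764892578125), (38.25563430786133, 6.777230739593506), 88.93941497802734)
0.17 22 [ 0.426 -0.155  0.17 ] [ 0.438 -0.117  0.177] ((432.7240295410156, -136.37315368652344), (37.917449951171875, 11.592153549194336), 87.8034896850586)
0.085 16 [ 0.421 -0.12   0.087] [ 0.423 -0.114  0.099] ((422.5329284667969, -116.69593811035156), (1.3748618364334106, 5.969812870025635), 17.514829635620117)
0.17 111 [ 0.427 -0.12   0.17 ] [ 0.439 -0.117  0.18 ] ((433.1791076660156, -118.2481689453125), (2.1591897010803223, 11.506799697875977), 87.18985748291016)
```

The carrier rode up: its origin is 43 mm above the desk, so the grip is too high, near the ridge. I'll set it down, regrip lower, and allow enough closing time.

apply_moves --rows '[{"dx":0,"dy":0,"roll":0,"dz":20,"gripper":-1},{"dx":0,"dy":0,"roll":0,"dz":15,"gripper":-1},{"dx":0,"dy":0,"roll":0,"dz":5,"gripper":-1},{"dx":0,"dy":0,"roll":0,"dz":2,"gripper":-1},{"dx":0,"dy":0,"roll":0,"dz":0,"gripper":0},{"dx":0,"dy":0,"roll":0,"dz":0,"gripper":0},{"dx":0,"dy":0,"roll":0,"dz":0,"gripper":0},{"dx":0,"dy":0,"roll":0,"dz":0,"gripper":0}]'

```text
time: 6.5
ee_pos: [0.4334, -0.135, 0.1568]
tcp_rot: [[0.037, 0.999, 0.001], [0.999, -0.037, -0.0], [-0.0, 0.001, -1.0]]
ft_force: [-0.0, 0.4, -0.0]
grip_width: 0.0423
```

apply_moves --rows '[{"dx":0,"dy":0,"roll":0,"dz":10,"gripper":0},{"dx":0,"dy":0,"roll":0,"dz":9,"gripper":0},{"dx":0,"dy":0,"roll":0,"dz":0,"gripper":-1},{"dx":0,"dy":0,"roll":0,"dz":0,"gripper":-1},{"dx":0,"dy":0,"roll":0,"dz":0,"gripper":-1},{"dx":0,"dy":0,"roll":0,"dz":0,"gripper":-1},{"dx":0,"dy":0,"roll":0,"dz":0,"gripper":-1},{"dx":0,"dy":0,"roll":0,"dz":0,"gripper":-1}]'

```text
time: 7.5
ee_pos: [0.4335, -0.135, 0.1377]
tcp_rot: [[0.037, 0.999, 0.001], [0.999, -0.037, -0.0], [-0.0, 0.001, -1.0]]
ft_force: [-0.0, 0.6, -0.1]
grip_width: 0.0214
```

apply_moves --rows '[{"dx":0,"dy":0,"roll":0,"dz":0,"gripper":-1},{"dx":0,"dy":0,"roll":0,"dz":0,"gripper":-1},{"dx":0,"dy":0,"roll":0,"dz":0,"gripper":-1},{"dx":0,"dy":0,"roll":0,"dz":0,"gripper":-1},{"dx":0,"dy":0,"roll":0,"dz":-10,"gripper":-1},{"dx":0,"dy":0,"roll":0,"dz":-20,"gripper":-1},{"dx":0,"dy":0,"roll":0,"dz":-20,"gripper":-1},{"dx":0,"dy":0,"roll":0,"dz":0,"gripper":-1}]'

```text
time: 8.5
ee_pos: [0.4336, -0.1352, 0.1887]
tcp_rot: [[0.037, 0.999, 0.002], [0.999, -0.037, -0.001], [-0.001, 0.002, -1.0]]
ft_force: [0.5, -0.3, -2.5]
grip_width: 0.021
```

```bash
cat >> h.py <<'E'
def car(x,y,n='wrist',rx=.07,ry=.04,lo=.02):
    "peaks of level surfaces: cassette top, hook top, ridge top"
    p,d,c=cap(n); Q=cloud(d,c).reshape(-1,3); g=p.reshape(-1,3).astype(int)
    Q=Q[(abs(Q[:,0]-x)<rx)&(abs(Q[:,1]-y)<ry)&(Q[:,2]>lo)&(Q[:,2]<.5)&(g.sum(1)>200)]
    h,e=np.histogram(Q[:,2],np.arange(lo,.5,.003))
    for i in np.argsort(h)[::-1][:6]:
        if h[i]<40: continue
        k=(Q[:,2]>e[i]-.003)&(Q[:,2]<e[i]+.006); b=cv2.minAreaRect((Q[k,:2]*1000).astype(np.float32)); print('  z',round(np.median(Q[k,2]),4),h[i],np.round(b[0],1),np.round(b[1],1),round(b[2],1))
E
python3 - <<'E'
from h import *
plan(.547,.022,.278,-4.5); car(.433,-.135)
E
```

```text
t 8.5 pos [ 0.4336 -0.1352  0.1887] w 0.021 F [ 0.5 -0.3 -2.5]
[[0.037, 0.999, 0.002], [0.999, -0.037, -0.001], [-0.001, 0.002, -1.0]] [-31.5  21.5 108.9  -0.   49.4 -29.3]
tool-y deg -2.1 delta tool mm [161.1 107.7 -89.3] roll 2.4
  z 0.0854 2790 [ 435.3 -135.9] [ 54.8 102.1] 87.4
  z 0.2233 1572 [ 430.2 -134.9] [34.7 25.9] 87.3
  z 0.1674 1442 [ 433.1 -126.3] [40.6 33.9] 87.0
  z 0.0855 1213 [ 434.2 -135.5] [54.2 98.2] 87.1
  z 0.1673 697 [ 433.1 -126.3] [40.6 33.9] 87.0
  z 0.2233 266 [ 432.3 -135. ] [34.5 30.7] 88.8
```

apply_moves --rows '[{"dx":0,"dy":0,"roll":0,"dz":-45,"gripper":-1},{"dx":15,"dy":10,"roll":0,"dz":-44,"gripper":-1},{"dx":33,"dy":22,"roll":0,"dz":0,"gripper":-1},{"dx":33,"dy":22,"roll":0,"dz":0,"gripper":-1},{"dx":33,"dy":22,"roll":0,"dz":0,"gripper":-1},{"dx":33,"dy":22,"roll":0,"dz":0,"gripper":-1},{"dx":14,"dy":9,"roll":0,"dz":0,"gripper":-1},{"dx":0,"dy":0,"roll":2.4,"dz":0,"gripper":-1}]'

```text
time: 9.55
ee_pos: [0.5456, 0.023, 0.2752]
tcp_rot: [[0.078, 0.997, -0.003], [0.997, -0.078, 0.0], [-0.0, -0.003, -1.0]]
ft_force: [-0.9, -0.3, -2.7]
grip_width: 0.0214
```

```bash
cat >> h.py <<'E'
def bar(n='top',lo=.15,hi=.25,ys=(-.02,0,.02,.04,.06)):
    p,d,c=cap(n); X=cloud(d,c); Q=X.reshape(-1,3)
    Q=Q[(Q[:,2]>lo)&(Q[:,2]<hi)&(abs(Q[:,0]-.617)<.02)]
    for y in ys:
        k=Q[abs(Q[:,1]-y)<.006]
        if len(k)>8: print('bar',n,y,len(k),np.round(np.median(k,0),4),'x',np.round(np.percentile(k[:,0],[3,97]),4),'z97',np.round(np.percentile(k[:,2],97),4))
    return p,X
E
python3 - <<'E'
from h import *
plan(.617,.022,.277,-4.5); car(.547,.022,lo=.1)
bar('top'); p,X=bar('wrist'); save('x',p,'wrist2')
E
```

```text
t 9.55 pos [0.5456 0.023  0.2752] w 0.0214 F [-0.9 -0.3 -2.7]
[[0.078, 0.997, -0.003], [0.997, -0.078, 0.0], [-0.0, -0.003, -1.0]] [-9.3 21.6 90.7 -0.  67.9 -4.8]
tool-y deg -4.5 delta tool mm [ 4.6 71.2 -2.1] roll 0.0
  z 0.1718 2203 [546.9  22. ] [ 54.9 102.7] 84.8
  z 0.2538 1838 [545.5  32.1] [40.3 34. ] 84.4
  z 0.1719 1755 [545.5  22.4] [53.7 98.7] 85.0
  z 0.3097 1228 [542.4  23.4] [34.2 25.9] 84.9
  z 0.3097 645 [542.4  23.3] [34.1 25.9] 84.9
  z 0.2537 305 [545.5  32.1] [40.3 34. ] 84.4
bar wrist 0 285 [ 6.153e-01 -1.000e-04  2.029e-01] x [0.6102 0.6235] z97 0.2053
bar wrist 0.02 310 [0.6166 0.02   0.1993] x [0.5975 0.6248] z97 0.2019
bar wrist 0.04 304 [0.6185 0.0401 0.196 ] x [0.6134 0.6263] z97 0.1983
bar wrist 0.06 301 [0.6201 0.0601 0.1924] x [0.6153 0.627 ] z97 0.1949
```

View pics/wrist2.png

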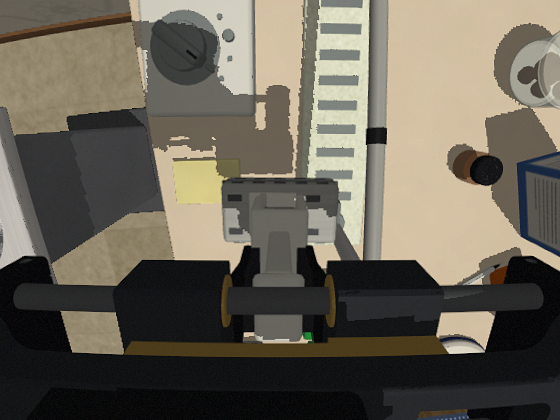

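Wrist image: the bar runs at u≈377 with the black ring at (376,135), and the carrier is in hand at (278,210), its mouth facing the bar. Both were measured in the same view: hook x = .5455, bar x ≈ .6175. The sideways move needed is 72 mm.

apply_moves --rows '[{"dx":2,"dy":0,"roll":0,"dz":-4,"gripper":-1},{"dx":2,"dy":12,"roll":0,"dz":0,"gripper":-1},{"dx":2,"dy":15,"roll":0,"dz":0,"gripper":-1},{"dx":0,"dy":15,"roll":0,"dz":0,"gripper":-1},{"dx":0,"dy":15,"roll":0,"dz":0,"gripper":-1},{"dx":0,"dy":10,"roll":0,"dz":0,"gripper":-1},{"dx":0,"dy":5,"roll":0,"dz":0,"gripper":-1},{"dx":0,"dy":0,"roll":0,"dz":0,"gripper":-1}]'

```text
time: 10.7
ee_pos: [0.6185, 0.0223, 0.2803]
tcp_rot: [[0.079, 0.997, -0.001], [0.997, -0.079, 0.0], [-0.0, -0.001, -1.0]]
ft_force: [-0.6, 0.7, -2.6]
grip_width: 0.0207
```

Run:
```python
from h import *
plan(.618,.022,.251,-4.5); car(.618,.022,lo=.1); p,X=bar('wrist');
```

```text
t 10.7 pos [0.6185 0.0223 0.2803] w 0.0207 F [-0.6  0.7 -2.6]
[[0.079, 0.997, -0.001], [0.997, -0.079, 0.0], [-0.0, -0.001, -1.0]] [-8.3 27.2 80.1 -0.  72.7 -3.7]
tool-y deg -4.5 delta tool mm [-0.4 -0.4 29.3] roll -0.0
  z 0.177 2939 [619.7  22.2] [ 53.9 101.9] 84.4
  z 0.3148 1718 [617.1  22.6] [34.6 30.8] 87.6
  z 0.259 1115 [618.3  31.5] [40.7 34. ] 84.4
  z 0.259 1025 [618.4  31.5] [40.7 34. ] 84.4
  z 0.177 494 [618.7  22.6] [52.6 97.9] 85.0
  z 0.1947 277 [616.7  48.9] [27.5 21.5] 86.2
bar wrist 0.04 576 [0.618  0.0418 0.1804] x [0.5986 0.6352] z97 0.2026
bar wrist 0.06 283 [0.6219 0.0601 0.1926] x [0.6153 0.6286] z97 0.1948
```

apply_moves --rows '[{"dx":0,"dy":-0.5,"roll":0,"dz":6,"gripper":-1},{"dx":0,"dy":0,"roll":0,"dz":6,"gripper":-1},{"dx":0,"dy":0,"roll":0,"dz":6,"gripper":-1},{"dx":0,"dy":0,"roll":0,"dz":4,"gripper":-1},{"dx":0,"dy":0,"roll":0,"dz":3,"gripper":-1},{"dx":0,"dy":0,"roll":0,"dz":2,"gripper":-1},{"dx":0,"dy":0,"roll":0,"dz":0,"gripper":-1},{"dx":0,"dy":0,"roll":0,"dz":0,"gripper":-1}]'

```text
time: 11.8
ee_pos: [0.618, 0.0224, 0.2537]
tcp_rot: [[0.079, 0.997, 0.0], [0.997, -0.079, -0.0], [-0.0, 0.0, -1.0]]
ft_force: [0.3, -0.5, -2.4]
grip_width: 0.0216
```

Run:
```python
from h import *
st(); car(.618,.022,lo=.1)
```

```text
t 11.8 pos [0.618  0.0224 0.2537] w 0.0216 F [ 0.3 -0.5 -2.4]
[[0.079, 0.997, 0.0], [0.997, -0.079, -0.0], [-0.0, 0.0, -1.0]] [-8.3 28.7 82.   0.  69.3 -3.7]
  z 0.1504 2527 [619.7  22.4] [ 53.9 102.3] 84.6
  z 0.2882 1579 [616.8  22.5] [34.5 30.7] 86.5
  z 0.2324 1531 [617.9  31.2] [40.9 34. ] 84.7
  z 0.1504 854 [618.3  22.4] [52.9 98.1] 84.9
  z 0.2324 606 [617.9  31.2] [40.9 34. ] 84.7
  z 0.1942 298 [619.4  49.4] [27.4 21.8] 34.9
```

apply_moves --rows '[{"dx":0,"dy":0,"roll":0,"dz":1,"gripper":-1},{"dx":0,"dy":0,"roll":0,"dz":1,"gripper":-1},{"dx":0,"dy":0,"roll":0,"dz":1,"gripper":-1},{"dx":0,"dy":0,"roll":0,"dz":0,"gripper":-1},{"dx":0,"dy":0,"roll":0,"dz":0,"gripper":-1},{"dx":0,"dy":0,"roll":0,"dz":0,"gripper":-1},{"dx":0,"dy":0,"roll":0,"dz":0,"gripper":-1},{"dx":0,"dy":0,"roll":0,"dz":0,"gripper":-1}]'

```text
time: 12.85
ee_pos: [0.6179, 0.0224, 0.2506]
tcp_rot: [[0.079, 0.997, 0.0], [0.997, -0.079, 0.0], [0.0, 0.0, -1.0]]
ft_force: [0.1, 1.0, -1.7]
grip_width: 0.021
```

apply_moves --rows '[{"dx":0,"dy":0,"roll":0,"dz":1,"gripper":-1},{"dx":0,"dy":0,"roll":0,"dz":0,"gripper":0.5},{"dx":0,"dy":0,"roll":0,"dz":0,"gripper":0.5},{"dx":0,"dy":0,"roll":0,"dz":0,"gripper":0.5},{"dx":0,"dy":0,"roll":0,"dz":0,"gripper":0.5},{"dx":0,"dy":0,"roll":0,"dz":0,"gripper":0.5},{"dx":0,"dy":0,"roll":0,"dz":0,"gripper":0.5},{"dx":0,"dy":0,"roll":0,"dz":0,"gripper":0.5}]'

```text
time: 13.85
ee_pos: [0.6179, 0.0224, 0.2496]
tcp_rot: [[0.079, 0.997, 0.0], [0.997, -0.079, 0.0], [0.0, 0.0, -1.0]]
ft_force: [0.2, 0.2, 0.3]
grip_width: 0.0652
```

apply_moves --rows '[{"dx":0,"dy":0,"roll":0,"dz":-15,"gripper":0.5},{"dx":0,"dy":0,"roll":0,"dz":-30,"gripper":0.5},{"dx":0,"dy":0,"roll":0,"dz":-30,"gripper":0.5},{"dx":0,"dy":0,"roll":0,"dz":0,"gripper":0.5},{"dx":0,"dy":0,"roll":0,"dz":0,"gripper":0.5},{"dx":0,"dy":0,"roll":0,"dz":0,"gripper":0.5},{"dx":0,"dy":0,"roll":0,"dz":0,"gripper":0.5},{"dx":0,"dy":0,"roll":0,"dz":0,"gripper":0.5}]'

```text
time: 14.85
ee_pos: [0.6177, 0.0224, 0.3239]
tcp_rot: [[0.079, 0.997, -0.001], [0.997, -0.079, 0.0], [0.0, -0.001, -1.0]]
ft_force: [0.8, 0.7, -0.1]
grip_width: 0.0655
```

Run:
```python
from h import *
plan(.447,-.272,.32,-2)
p,d,c=cap('top'); X=cloud(d,c); save('x',p,'top1',crop=(110,110,460,320),s=2.2)
Q=X.reshape(-1,3); 
k=(Q[:,2]>.185)&(Q[:,2]<.26)&(abs(Q[:,0]-.635)<.04)&(Q[:,1]>.12)&(Q[:,1]<.35); print(k.sum(),np.round(np.median(Q[k],0),3))
```

```text
t 14.85 pos [0.6177 0.0224 0.3239] w 0.0655 F [ 0.8  0.7 -0.1]
[[0.079, 0.997, -0.001], [0.997, -0.079, 0.0], [0.0, -0.001, -1.0]] [-8.3 25.  76.8 -0.  78.3 -3.7]
tool-y deg -4.5 delta tool mm [-306.9 -147.     4. ] roll -2.5
266 [0.635 0.257 0.226]
```

View pics/top1.png

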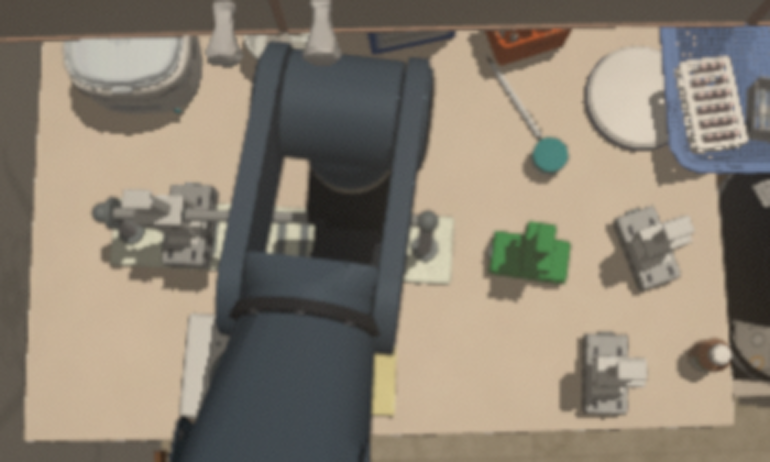

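Carrier A has run down to the stop, at (160,215) in the crop. B is at (607,372) and C at (648,248).

apply_moves --rows '[{"dx":-45,"dy":-21,"roll":0,"dz":0,"gripper":0.5},{"dx":-45,"dy":-21,"roll":0,"dz":0,"gripper":0.5},{"dx":-45,"dy":-21,"roll":0,"dz":0,"gripper":0.5},{"dx":-45,"dy":-21,"roll":0,"dz":0,"gripper":0.5},{"dx":-45,"dy":-21,"roll":0,"dz":0,"gripper":0.5},{"dx":-45,"dy":-21,"roll":0,"dz":0,"gripper":0.5},{"dx":-37,"dy":-21,"roll":-2.5,"dz":0,"gripper":0.5},{"dx":0,"dy":0,"roll":0,"dz":0,"gripper":0.5}]'

```text
time: 15.9
ee_pos: [0.4459, -0.2744, 0.3245]
tcp_rot: [[0.04, 0.999, -0.0], [0.999, -0.04, -0.001], [-0.001, -0.0, -1.0]]
ft_force: [0.2, 0.0, 0.4]
grip_width: 0.0655
```

Run:
```python
from h import *
tab(.447,-.271); plan(.447,-.271,.137,-2)
```

```text
wrist 719 [ 444.6 -269.3] [33.9 21.5] 88.1 z 0.1717
t 15.95 pos [ 0.4466 -0.2729  0.3245] w 0.0654 F [ 0.1 -0.1  0.1]
[[0.039, 0.999, 0.0], [0.999, -0.039, 0.001], [0.001, 0.0, -1.0]] [-43.7  16.7  89.9   0.   73.4 -41.5]
tool-y deg -2.2 delta tool mm [  1.8   0.2 187.5] roll -0.2
```

apply_moves --rows '[{"dx":3,"dy":-1.5,"roll":0,"dz":30,"gripper":0.5},{"dx":0,"dy":0,"roll":0,"dz":40,"gripper":0.5},{"dx":0,"dy":0,"roll":0,"dz":40,"gripper":0.5},{"dx":0,"dy":0,"roll":0,"dz":40,"gripper":0.2},{"dx":0,"dy":0,"roll":0,"dz":25,"gripper":0},{"dx":0,"dy":0,"roll":0,"dz":13,"gripper":0},{"dx":0,"dy":0,"roll":0,"dz":0,"gripper":-1},{"dx":0,"dy":0,"roll":0,"dz":0,"gripper":-1}]'

```text
time: 16.95
ee_pos: [0.4466, -0.2693, 0.1375]
tcp_rot: [[0.035, 0.999, 0.002], [0.999, -0.035, -0.001], [-0.001, 0.002, -1.0]]
ft_force: [-0.1, -0.4, -0.4]
grip_width: 0.0307
```

apply_moves --rows '[{"dx":0,"dy":0,"roll":0,"dz":0,"gripper":-1},{"dx":0,"dy":0,"roll":0,"dz":0,"gripper":-1},{"dx":0,"dy":0,"roll":0,"dz":0,"gripper":-1},{"dx":0,"dy":0,"roll":0,"dz":0,"gripper":-1},{"dx":0,"dy":0,"roll":0,"dz":0,"gripper":-1},{"dx":0,"dy":0,"roll":0,"dz":0,"gripper":-1},{"dx":0,"dy":0,"roll":0,"dz":0,"gripper":-1},{"dx":0,"dy":0,"roll":0,"dz":0,"gripper":-1}]'

```text
time: 17.95
ee_pos: [0.4463, -0.2697, 0.1376]
tcp_rot: [[0.035, 0.999, 0.002], [0.999, -0.035, -0.002], [-0.002, 0.002, -1.0]]
ft_force: [-0.5, -0.1, 5.1]
grip_width: 0.0214
```

apply_moves --rows '[{"dx":0,"dy":0,"roll":0,"dz":0,"gripper":-1},{"dx":0,"dy":0,"roll":0,"dz":0,"gripper":-1},{"dx":0,"dy":0,"roll":0,"dz":0,"gripper":-1},{"dx":0,"dy":0,"roll":0,"dz":-10,"gripper":-1},{"dx":0,"dy":0,"roll":0,"dz":-30,"gripper":-1},{"dx":0,"dy":0,"roll":0,"dz":-50,"gripper":-1},{"dx":0,"dy":0,"roll":0,"dz":-52,"gripper":-1},{"dx":0,"dy":0,"roll":0,"dz":0,"gripper":-1}]'

```text
time: 18.95
ee_pos: [0.4476, -0.2706, 0.2828]
tcp_rot: [[0.035, 0.999, 0.007], [0.999, -0.035, -0.007], [-0.006, 0.007, -1.0]]
ft_force: [-0.9, -1.4, -2.8]
grip_width: 0.0209
```

Run:
```python
from h import *
plan(.547,.022,.281,-4.5); car(.446,-.27)
```

```text
t 18.95 pos [ 0.4476 -0.2706  0.2828] w 0.0209 F [-0.9 -1.4 -2.8]
[[0.035, 0.999, 0.007], [0.999, -0.035, -0.007], [-0.006, 0.007, -1.0]] [-43.4  18.9  93.7   0.   66.8 -41.4]
tool-y deg -2.0 delta tool mm [295.9  89.1   0.5] roll 2.5
  z 0.1791 2193 [ 446.8 -273.4] [54.4 98.9] 86.7
  z 0.1791 1813 [ 448.2 -273.4] [ 54.8 102.4] 86.4
  z 0.2607 1742 [ 446.7 -262.4] [39.8 34.1] 86.6
  z 0.3169 953 [ 446.3 -270.6] [34.7 21.5] 87.6
  z 0.317 909 [ 446.5 -270.6] [34.7 21.3] 86.6
  z 0.2607 339 [ 446.7 -262.4] [39.8 34.1] 86.6
```

apply_moves --rows '[{"dx":35,"dy":10,"roll":0,"dz":0,"gripper":-1},{"dx":45,"dy":13,"roll":0,"dz":0,"gripper":-1},{"dx":45,"dy":13,"roll":0,"dz":0,"gripper":-1},{"dx":45,"dy":13,"roll":0,"dz":0,"gripper":-1},{"dx":45,"dy":13,"roll":0,"dz":0,"gripper":-1},{"dx":45,"dy":13,"roll":0,"dz":0,"gripper":-1},{"dx":36,"dy":14,"roll":0,"dz":0,"gripper":-1},{"dx":0,"dy":0,"roll":2.5,"dz":0,"gripper":-1}]'

```text
time: 20.0
ee_pos: [0.5439, 0.0269, 0.2758]
tcp_rot: [[0.076, 0.997, -0.005], [0.997, -0.076, 0.002], [0.002, -0.006, -1.0]]
ft_force: [-1.0, -2.0, -3.2]
grip_width: 0.0214
```

Run:
```python
from h import *
plan(.618,.022,.281,-4.5); car(.547,.022,lo=.1)
```

```text
t 20.0 pos [0.5439 0.0269 0.2758] w 0.0214 F [-1.  -2.  -3.2]
[[0.076, 0.997, -0.005], [0.997, -0.076, 0.002], [0.002, -0.006, -1.0]] [-9.  21.5 90.8  0.1 68.1 -4.6]
tool-y deg -4.4 delta tool mm [ 0.8 74.2 -5.6] roll 0.1
  z 0.1722 2217 [541.9  24.3] [54.1 98.9] 84.4
  z 0.2539 1819 [543.4  35.3] [39.3 33.6] 84.5
  z 0.1721 1712 [543.1  24.1] [ 54.8 102.3] 84.5
  z 0.3101 1018 [540.7  26.6] [34.4 25.9] 85.2
  z 0.31 869 [540.7  26.6] [34.4 25.9] 85.1
  z 0.2539 245 [543.4  35.3] [39.3 33.6] 84.5
```

apply_moves --rows '[{"dx":0,"dy":0,"roll":0,"dz":0,"gripper":-1},{"dx":0,"dy":13,"roll":0,"dz":0,"gripper":-1},{"dx":1,"dy":15,"roll":0,"dz":0,"gripper":-1},{"dx":0,"dy":15,"roll":0,"dz":0,"gripper":-1},{"dx":0,"dy":15,"roll":0,"dz":0,"gripper":-1},{"dx":0,"dy":10,"roll":0,"dz":0,"gripper":-1},{"dx":0,"dy":5,"roll":0,"dz":0,"gripper":-1},{"dx":0,"dy":0,"roll":0,"dz":0,"gripper":-1}]'

```text
time: 21.05
ee_pos: [0.6181, 0.0188, 0.2784]
tcp_rot: [[0.079, 0.997, -0.0], [0.997, -0.079, 0.0], [0.0, -0.0, -1.0]]
ft_force: [0.1, 0.1, -2.8]
grip_width: 0.021
```

Run:
```python
from h import *
plan(.618,.022,.251,-4.5); car(.618,.022,lo=.1); p,X=bar('wrist');
```

```text
t 21.05 pos [0.6181 0.0188 0.2784] w 0.021 F [ 0.1  0.1 -2.8]
[[0.079, 0.997, -0.0], [0.997, -0.079, 0.0], [0.0, -0.0, -1.0]] [-8.6 27.3 80.3 -0.  72.5 -4.1]
tool-y deg -4.5 delta tool mm [ 3.1 -0.3 27.4] roll -0.0
  z 0.1746 2293 [618.   18.2] [ 54.3 102.3] 84.1
  z 0.2567 1752 [617.7  27.1] [41.4 33.7] 84.2
  z 0.3125 1405 [616.5  18.7] [34.4 30.7] 88.3
  z 0.1746 1202 [616.6  18.7] [53.5 98.6] 83.9
  z 0.3125 417 [616.7  18.7] [34.3 30.9] 87.8
  z 0.2566 364 [617.7  27.1] [41.4 33.7] 84.2
bar wrist 0.04 855 [0.6195 0.0414 0.187 ] x [0.5989 0.6358] z97 0.2415
bar wrist 0.06 288 [0.6218 0.06   0.1926] x [0.6152 0.6283] z97 0.1947
```

apply_moves --rows '[{"dx":3,"dy":0,"roll":0,"dz":8,"gripper":-1},{"dx":0,"dy":0,"roll":0,"dz":8,"gripper":-1},{"dx":0,"dy":0,"roll":0,"dz":6,"gripper":-1},{"dx":0,"dy":0,"roll":0,"dz":3,"gripper":-1},{"dx":0,"dy":0,"roll":0,"dz":2,"gripper":-1},{"dx":0,"dy":0,"roll":0,"dz":1,"gripper":-1},{"dx":0,"dy":0,"roll":0,"dz":0,"gripper":-1},{"dx":0,"dy":0,"roll":0,"dz":0,"gripper":-1}]'

```text
time: 22.15
ee_pos: [0.6184, 0.0219, 0.2511]
tcp_rot: [[0.079, 0.997, 0.001], [0.997, -0.079, -0.0], [0.0, 0.001, -1.0]]
ft_force: [-0.6, -0.6, 0.4]
grip_width: 0.0216
```

Run:
```python
from h import *
st(); car(.618,.022,lo=.1)
```

```text
t 22.15 pos [0.6184 0.0219 0.2511] w 0.0216 F [-0.6 -0.6  0.4]
[[0.079, 0.997, 0.001], [0.997, -0.079, -0.0], [0.0, 0.001, -1.0]] [-8.3 28.8 82.1  0.  69.  -3.8]
  z 0.1474 2586 [617.6  21.7] [ 54.  100.9] 83.4
  z 0.2852 1582 [617.8  21.8] [34.2 30.7] 83.4
  z 0.2294 1440 [617.7  30.5] [40.6 34.1] 84.4
  z 0.1474 804 [616.7  22.1] [52.6 97.8] 84.9
  z 0.2293 679 [617.7  30.5] [40.6 34.1] 84.4
  z 0.1944 308 [619.5  49.8] [25.9 21.6] 31.6
```

Contact is made: the weight is now on the bar. Releasing.

apply_moves --rows '[{"dx":0,"dy":0,"roll":0,"dz":0,"gripper":0.5},{"dx":0,"dy":0,"roll":0,"dz":0,"gripper":0.5},{"dx":0,"dy":0,"roll":0,"dz":0,"gripper":0.5},{"dx":0,"dy":0,"roll":0,"dz":0,"gripper":0.5},{"dx":0,"dy":0,"roll":0,"dz":0,"gripper":0.5},{"dx":0,"dy":0,"roll":0,"dz":0,"gripper":0.5},{"dx":0,"dy":0,"roll":0,"dz":0,"gripper":0.5},{"dx":0,"dy":0,"roll":0,"dz":0,"gripper":0.5}]'

```text
time: 23.2
ee_pos: [0.6182, 0.0219, 0.2506]
tcp_rot: [[0.079, 0.997, 0.0], [0.997, -0.079, -0.0], [-0.0, 0.0, -1.0]]
ft_force: [0.5, 0.0, -0.5]
grip_width: 0.0651
```

apply_moves --rows '[{"dx":0,"dy":0,"roll":0,"dz":-15,"gripper":0.5},{"dx":0,"dy":0,"roll":0,"dz":-30,"gripper":0.5},{"dx":0,"dy":0,"roll":0,"dz":-30,"gripper":0.5},{"dx":0,"dy":0,"roll":0,"dz":0,"gripper":0.5},{"dx":0,"dy":0,"roll":0,"dz":0,"gripper":0.5},{"dx":0,"dy":0,"roll":0,"dz":0,"gripper":0.5},{"dx":0,"dy":0,"roll":0,"dz":0,"gripper":0.5},{"dx":0,"dy":0,"roll":0,"dz":0,"gripper":0.5}]'

```text
time: 24.2
ee_pos: [0.618, 0.0219, 0.3249]
tcp_rot: [[0.079, 0.997, -0.001], [0.997, -0.079, 0.0], [0.0, -0.001, -1.0]]
ft_force: [-0.5, 0.1, 0.3]
grip_width: 0.0654
```

Run:
```python
from h import *
plan(.606,-.334,.325,17)
tab(.606,-.334,'top',r=.07)
p,d,c=cap('scene'); save('x',p,'scene3',crop=(110,140,390,300),s=2.8)
```

```text
t 24.2 pos [0.618  0.0219 0.3249] w 0.0654 F [-0.5  0.1  0.3]
[[0.079, 0.997, -0.001], [0.997, -0.079, 0.0], [0.0, -0.001, -1.0]] [-8.3 25.  76.7 -0.  78.4 -3.8]
tool-y deg -4.5 delta tool mm [-3.558e+02  1.610e+01 -2.000e-01] roll -21.5
top 118 [ 605.3 -334.2] [21.9 34.2] 17.6 z 0.1703
```

View pics/scene3.png

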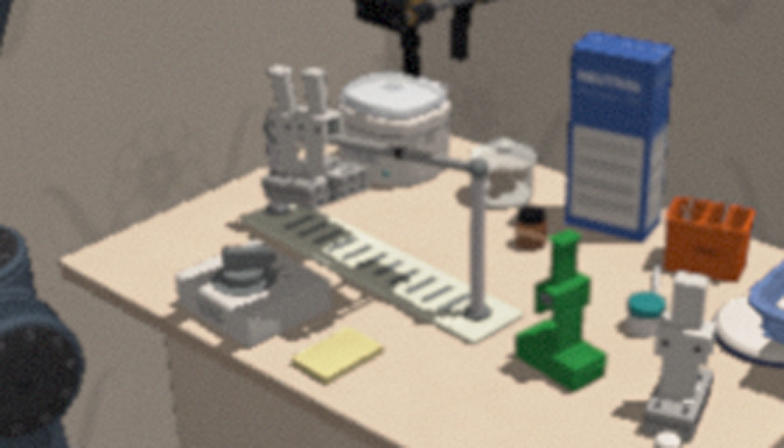

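Two carriers now hang in a closed row, at (285,130) and (320,130). C stands unmoved at (680,350).

apply_moves --rows '[{"dx":-59,"dy":3,"roll":0,"dz":0,"gripper":0.5},{"dx":-59,"dy":3,"roll":0,"dz":0,"gripper":0.5},{"dx":-60,"dy":3,"roll":0,"dz":0,"gripper":0.5},{"dx":-60,"dy":3,"roll":0,"dz":0,"gripper":0.5},{"dx":-59,"dy":3,"roll":0,"dz":0,"gripper":0.5},{"dx":-59,"dy":1,"roll":0,"dz":0,"gripper":0.5},{"dx":0,"dy":0,"roll":-10.7,"dz":0,"gripper":0.5},{"dx":0,"dy":0,"roll":-10.7,"dz":0,"gripper":0.5}]'

```text
time: 25.3
ee_pos: [0.6056, -0.3357, 0.3249]
tcp_rot: [[-0.294, 0.956, -0.001], [0.956, 0.294, 0.001], [0.001, -0.0, -1.0]]
ft_force: [-0.3, -0.4, 0.0]
grip_width: 0.0654
```

Run:
```python
from h import *
tab(.605,-.334); plan(.605,-.334,.138,17)
```

```text
wrist 717 [ 605.2 -333.3] [21.7 34.4] 17.5 z 0.1717
t 25.35 pos [ 0.6057 -0.3352  0.3251] w 0.0654 F [ 0.5 -0.5  0.5]
[[-0.299, 0.954, -0.001], [0.954, 0.299, 0.0], [0.001, -0.0, -1.0]] [-38.2  31.6  65.1  -0.   83.4 -55.6]
tool-y deg 17.4 delta tool mm [  1.2  -0.3 187.1] roll 0.4
```

apply_moves --rows '[{"dx":1.5,"dy":0,"roll":0,"dz":30,"gripper":0.5},{"dx":0,"dy":0,"roll":0,"dz":40,"gripper":0.5},{"dx":0,"dy":0,"roll":0,"dz":40,"gripper":0.5},{"dx":0,"dy":0,"roll":0,"dz":40,"gripper":0.2},{"dx":0,"dy":0,"roll":0,"dz":25,"gripper":0},{"dx":0,"dy":0,"roll":0,"dz":12,"gripper":0},{"dx":0,"dy":0,"roll":0,"dz":0,"gripper":-1},{"dx":0,"dy":0,"roll":0,"dz":0,"gripper":-1}]'

```text
time: 26.35
ee_pos: [0.6066, -0.3334, 0.14]
tcp_rot: [[-0.29, 0.957, 0.002], [0.957, 0.29, -0.002], [-0.002, 0.002, -1.0]]
ft_force: [0.0, -0.9, -0.1]
grip_width: 0.0308
```

apply_moves --rows '[{"dx":0,"dy":0,"roll":0,"dz":0,"gripper":-1},{"dx":0,"dy":0,"roll":0,"dz":0,"gripper":-1},{"dx":0,"dy":0,"roll":0,"dz":0,"gripper":-1},{"dx":0,"dy":0,"roll":0,"dz":0,"gripper":-1},{"dx":0,"dy":0,"roll":0,"dz":0,"gripper":-1},{"dx":0,"dy":0,"roll":0,"dz":0,"gripper":-1},{"dx":0,"dy":0,"roll":0,"dz":0,"gripper":-1},{"dx":0,"dy":0,"roll":0,"dz":0,"gripper":-1}]'

```text
time: 27.35
ee_pos: [0.6067, -0.3335, 0.1401]
tcp_rot: [[-0.29, 0.957, 0.003], [0.957, 0.29, -0.002], [-0.003, 0.002, -1.0]]
ft_force: [1.8, 0.6, 4.6]
grip_width: 0.0211
```

apply_moves --rows '[{"dx":0,"dy":0,"roll":0,"dz":0,"gripper":-1},{"dx":0,"dy":0,"roll":0,"dz":0,"gripper":-1},{"dx":0,"dy":0,"roll":0,"dz":0,"gripper":-1},{"dx":0,"dy":0,"roll":0,"dz":-10,"gripper":-1},{"dx":0,"dy":0,"roll":0,"dz":-30,"gripper":-1},{"dx":0,"dy":0,"roll":0,"dz":-50,"gripper":-1},{"dx":0,"dy":0,"roll":0,"dz":-52,"gripper":-1},{"dx":0,"dy":0,"roll":0,"dz":0,"gripper":-1}]'

```text
time: 28.35
ee_pos: [0.6075, -0.3342, 0.2857]
tcp_rot: [[-0.291, 0.957, 0.008], [0.957, 0.291, -0.006], [-0.008, 0.005, -1.0]]
ft_force: [0.6, -1.4, -2.8]
grip_width: 0.021
```

Run:
```python
from h import *
plan(.45,-.27,.281,-4.5); car(.605,-.333)
```

```text
t 28.35 pos [ 0.6075 -0.3342  0.2857] w 0.021 F [ 0.6 -1.4 -2.8]
[[-0.291, 0.957, 0.008], [0.957, 0.291, -0.006], [-0.008, 0.005, -1.0]] [-38.   33.   68.5  -0.   77.9 -54.9]
tool-y deg 16.9 delta tool mm [ 107.2 -132.1    3.1] roll 21.4
  z 0.1795 2754 [ 607.8 -337.4] [99.1 54.2] 17.3
  z 0.2611 1815 [ 603.5 -326.2] [34.1 38.8] 18.0
  z 0.1795 1234 [ 609.2 -336.9] [102.6  54.6] 17.1
  z 0.3174 1174 [ 605.8 -333.7] [21.5 33.7] 17.7
  z 0.3173 645 [ 605.8 -333.7] [21.5 33.7] 17.7
  z 0.261 250 [ 603.5 -326.2] [34.1 38.8] 18.0
```

apply_moves --rows '[{"dx":0,"dy":0,"roll":10.7,"dz":0,"gripper":-1},{"dx":0,"dy":0,"roll":10.7,"dz":0,"gripper":-1},{"dx":13,"dy":-40,"roll":0,"dz":0,"gripper":-1},{"dx":13,"dy":-40,"roll":0,"dz":0,"gripper":-1},{"dx":13,"dy":-40,"roll":0,"dz":0,"gripper":-1},{"dx":13,"dy":-40,"roll":0,"dz":0,"gripper":-1},{"dx":0,"dy":0,"roll":0,"dz":0,"gripper":-1},{"dx":0,"dy":0,"roll":0,"dz":0,"gripper":-1}]'

```text
time: 29.4
ee_pos: [0.4498, -0.2681, 0.2791]
tcp_rot: [[0.079, 0.997, -0.002], [0.997, -0.079, 0.002], [0.001, -0.002, -1.0]]
ft_force: [0.7, -0.7, -2.3]
grip_width: 0.0212
```

Run:
```python
from h import *
plan(.545,.022,.281,-4.5)
```

```text
t 29.4 pos [ 0.4498 -0.2681  0.2791] w 0.0212 F [ 0.7 -0.7 -2.3]
[[0.079, 0.997, -0.002], [0.997, -0.079, 0.002], [0.001, -0.002, -1.0]] [-43.   19.5  93.5  -0.   67.2 -38.5]
tool-y deg -4.5 delta tool mm [296.7  72.   -1.6] roll -0.0
```

apply_moves --rows '[{"dx":35,"dy":8,"roll":0,"dz":0,"gripper":-1},{"dx":45,"dy":10,"roll":0,"dz":0,"gripper":-1},{"dx":45,"dy":10,"roll":0,"dz":-1,"gripper":-1},{"dx":45,"dy":11,"roll":0,"dz":0,"gripper":-1},{"dx":45,"dy":11,"roll":0,"dz":-1,"gripper":-1},{"dx":45,"dy":11,"roll":0,"dz":0,"gripper":-1},{"dx":37,"dy":11,"roll":0,"dz":0,"gripper":-1},{"dx":0,"dy":0,"roll":0,"dz":0,"gripper":-1}]'

```text
time: 30.4
ee_pos: [0.5468, 0.0249, 0.2815]
tcp_rot: [[0.075, 0.997, -0.0], [0.997, -0.075, 0.002], [0.001, -0.001, -1.0]]
ft_force: [-0.4, -1.1, -2.4]
grip_width: 0.0214
```

Run:
```python
from h import *
plan(.618,.022,.280,-4.5); car(.545,.022,lo=.1); bar('wrist')
```

```text
t 30.4 pos [0.5468 0.0249 0.2815] w 0.0214 F [-0.4 -1.1 -2.4]
[[0.075, 0.997, -0.0], [0.997, -0.075, 0.002], [0.001, -0.001, -1.0]] [-9.1 21.2 90.2  0.1 68.6 -4.9]
tool-y deg -4.3 delta tool mm [ 2.4 71.2  1.5] roll 0.2
  z 0.1754 2584 [545.5  23.5] [53.5 98.9] 86.3
  z 0.2572 1899 [546.   33.8] [39.3 34.1] 87.5
  z 0.1754 1255 [547.   23.5] [ 53.5 102.6] 86.3
  z 0.3133 1140 [543.5  25.1] [34.2 26. ] 85.3
  z 0.3132 690 [545.6  24.9] [34.3 21.5] 86.0
  z 0.2572 175 [546.   33.8] [39.3 34.1] 87.5
bar wrist 0 265 [ 0.6155 -0.      0.2032] x [0.6104 0.6235] z97 0.2056
bar wrist 0.02 285 [0.6169 0.0201 0.1995] x [0.5974 0.6249] z97 0.2019
bar wrist 0.04 278 [0.6187 0.04   0.1962] x [0.6135 0.6264] z97 0.1984
bar wrist 0.06 283 [0.6201 0.0598 0.1925] x [0.6151 0.6276] z97 0.1947
```

apply_moves --rows '[{"dx":0,"dy":0,"roll":0,"dz":0,"gripper":-1},{"dx":2,"dy":12,"roll":0,"dz":0,"gripper":-1},{"dx":2,"dy":15,"roll":0,"dz":0,"gripper":-1},{"dx":0,"dy":15,"roll":0,"dz":0,"gripper":-1},{"dx":0,"dy":15,"roll":0,"dz":0,"gripper":-1},{"dx":0,"dy":10,"roll":0,"dz":0,"gripper":-1},{"dx":0,"dy":5,"roll":0,"dz":0,"gripper":-1},{"dx":0,"dy":0,"roll":0,"dz":0,"gripper":-1}]'

```text
time: 31.5
ee_pos: [0.6176, 0.0203, 0.2823]
tcp_rot: [[0.079, 0.997, -0.001], [0.997, -0.079, 0.0], [-0.0, -0.001, -1.0]]
ft_force: [-1.1, -0.0, -2.3]
grip_width: 0.0213
```

Run:
```python
from h import *
plan(.618,.022,.251,-4.5); car(.618,.022,lo=.1)
```

```text
t 31.5 pos [0.6176 0.0203 0.2823] w 0.0213 F [-1.1 -0.  -2.3]
[[0.079, 0.997, -0.001], [0.997, -0.079, 0.0], [-0.0, -0.001, -1.0]] [-8.5 27.  80.1 -0.  72.9 -3.9]
tool-y deg -4.5 delta tool mm [ 1.7  0.3 31.3] roll -0.0
  z 0.1762 3009 [616.5  20.2] [54.1 99.4] 86.3
  z 0.2582 1857 [616.8  29.3] [40.4 34.1] 85.9
  z 0.3141 1549 [616.6  20.5] [34.3 31. ] 85.9
  z 0.1761 307 [618.  20.] [ 54.3 102.5] 86.1
  z 0.1947 288 [616.3  47.7] [29.4 22.5] 85.8
  z 0.314 262 [616.5  20.5] [34.3 21.5] 86.0
```

apply_moves --rows '[{"dx":2,"dy":1,"roll":0,"dz":8,"gripper":-1},{"dx":0,"dy":0,"roll":0,"dz":8,"gripper":-1},{"dx":0,"dy":0,"roll":0,"dz":7,"gripper":-1},{"dx":0,"dy":0,"roll":0,"dz":3,"gripper":-1},{"dx":0,"dy":0,"roll":0,"dz":2,"gripper":-1},{"dx":0,"dy":0,"roll":0,"dz":1.5,"gripper":-1},{"dx":0,"dy":0,"roll":0,"dz":0,"gripper":-1},{"dx":0,"dy":0,"roll":0,"dz":0,"gripper":-1}]'

```text
time: 32.55
ee_pos: [0.6188, 0.0223, 0.2535]
tcp_rot: [[0.079, 0.997, 0.001], [0.997, -0.079, -0.0], [0.0, 0.001, -1.0]]
ft_force: [-0.2, -0.0, -1.4]
grip_width: 0.0213
```

Run:
```python
from h import *
st(); car(.618,.022,lo=.1)
```

```text
t 32.55 pos [0.6188 0.0223 0.2535] w 0.0213 F [-0.2 -0.  -1.4]
[[0.079, 0.997, 0.001], [0.997, -0.079, -0.0], [0.0, 0.001, -1.0]] [-8.3 28.7 81.9  0.  69.3 -3.7]
  z 0.1473 2620 [618.7  22. ] [ 54.  101.6] 86.1
  z 0.2852 1550 [617.7  22.2] [34.6 21.5] 86.0
  z 0.2294 1485 [618.1  31.3] [40.2 34.2] 85.6
  z 0.1473 706 [617.6  22.5] [52.9 98.3] 86.3
  z 0.2293 644 [618.1  31.3] [40.2 34.2] 85.6
  z 0.1942 294 [619.5  49.9] [25.6 21.6] 35.1
```

Same height as the last good hang. Lowering 1 mm more and releasing.

apply_moves --rows '[{"dx":0,"dy":0,"roll":0,"dz":1,"gripper":-1},{"dx":0,"dy":0,"roll":0,"dz":0,"gripper":0.5},{"dx":0,"dy":0,"roll":0,"dz":0,"gripper":0.5},{"dx":0,"dy":0,"roll":0,"dz":0,"gripper":0.5},{"dx":0,"dy":0,"roll":0,"dz":0,"gripper":0.5},{"dx":0,"dy":0,"roll":0,"dz":0,"gripper":0.5},{"dx":0,"dy":0,"roll":0,"dz":0,"gripper":0.5},{"dx":0,"dy":0,"roll":0,"dz":0,"gripper":0.5}]'

```text
time: 33.6
ee_pos: [0.6187, 0.0223, 0.252]
tcp_rot: [[0.079, 0.997, -0.0], [0.997, -0.079, 0.0], [0.0, -0.0, -1.0]]
ft_force: [-0.5, -0.0, 0.5]
grip_width: 0.0651
```

apply_moves --rows '[{"dx":0,"dy":0,"roll":0,"dz":-15,"gripper":0.5},{"dx":0,"dy":0,"roll":0,"dz":-30,"gripper":0.5},{"dx":0,"dy":0,"roll":0,"dz":-40,"gripper":0.5},{"dx":0,"dy":-40,"roll":0,"dz":0,"gripper":0.5},{"dx":0,"dy":-50,"roll":0,"dz":0,"gripper":0.5},{"dx":0,"dy":-50,"roll":0,"dz":0,"gripper":0.5},{"dx":0,"dy":-28,"roll":0,"dz":0,"gripper":0.5},{"dx":0,"dy":0,"roll":0,"dz":0,"gripper":0.5}]'

```text
time: 34.6
ee_pos: [0.4498, 0.0359, 0.3384]
tcp_rot: [[0.079, 0.997, 0.002], [0.997, -0.079, -0.0], [-0.0, 0.002, -1.0]]
ft_force: [0.4, 0.3, -0.1]
grip_width: 0.0651
```

Run:
```python
from h import *
st()
p,d,c=cap('wrist'); X=cloud(d,c); save('x',p,'wrist3',s=1.4); np.savez('w3.npz',p=p,X=X)
p,d,c=cap('scene'); save('x',p,'scene4',crop=(110,120,390,290),s=2.8); X=cloud(d,c)
Q=X.reshape(-1,3); k=(Q[:,2]>.17)&(Q[:,2]<.32)&(Q[:,1]>.05)&(Q[:,1]<.34)&(abs(Q[:,0]-.63)<.06)
h,e=np.histogram(Q[k,1],np.arange(.05,.345,.01)); print(list(zip(np.round(e,2).tolist(),h.tolist())))
```

```text
t 34.6 pos [0.4498 0.0359 0.3384] w 0.0651 F [ 0.4  0.3 -0.1]
[[0.079, 0.997, 0.002], [0.997, -0.079, -0.0], [-0.0, 0.002, -1.0]] [-9.7  9.4 97.7  0.  72.8 -5.2]
[(0.05, 8), (0.06, 9), (0.07, 10), (0.08, 10), (0.09, 9), (0.1, 8), (0.11, 8), (0.12, 8), (0.13, 7), (0.14, 8), (0.15, 61), (0.16, 36), (0.17, 59), (0.18, 42), (0.19, 41), (0.2, 35), (0.21, 15), (0.22, 31), (0.23, 63), (0.24, 39), (0.25, 41), (0.26, 16), (0.27, 17), (0.28, 9), (0.29, 17), (0.3, 19), (0.31, 35), (0.32, 8), (0.33, 0)]
```

View pics/scene4.png

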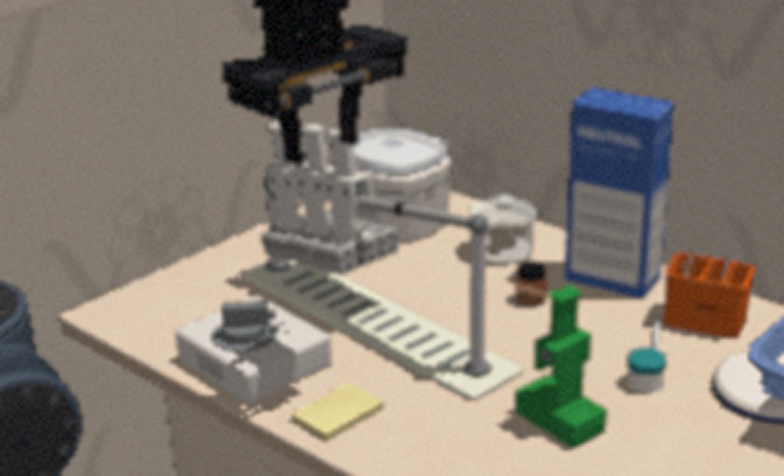

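View pics/wrist3.png

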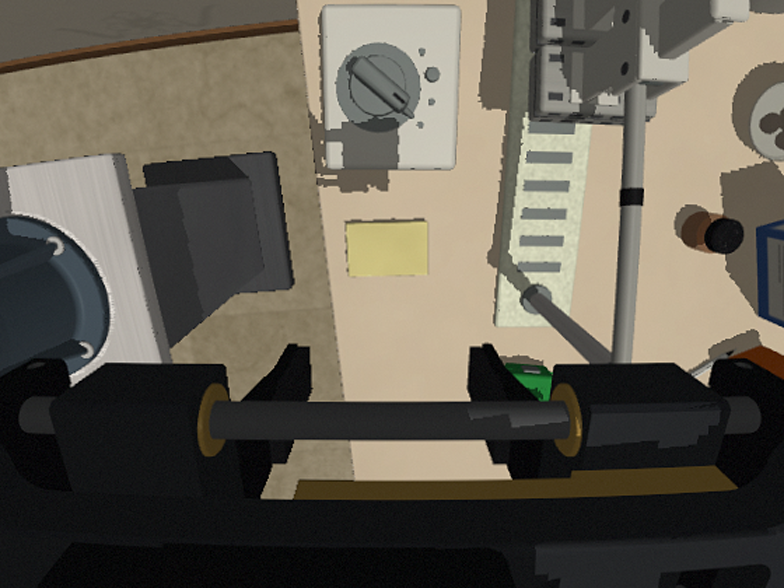

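Scene: three carriers hang in a closed row at (300,200), and none are left on the desk. In the wrist view the selector axis is at ~(378,85) and its pointer is at the lowest dot, (421,125), which is off. The large round peg is at (432,74), the third position (+0.225). I'll measure it from depth.

Run:
```python
from h import *
f=np.load('w3.npz'); X=f['X']; p=f['p']
Q=X.reshape(-1,3); B=(abs(Q[:,0]-.46)<.09)&(abs(Q[:,1]-.18)<.09)
for lo,hi in[(.040,.048),(.0505,.057),(.084,.093)]:
    k=B&(Q[:,2]>lo)&(Q[:,2]<hi)
    if lo==.0505: k&=(Q[:,0]>.487)
    if k.sum()<5: print(lo,'few'); continue
    b=cv2.minAreaRect((Q[k,:2]*1000).astype(np.float32)); print(lo,k.sum(),np.round(b[0],1),np.round(b[1],1),round(b[2],1),np.round(np.median(Q[k],0),4))
for n,u,v in [('d1',422,52),('peg',432,74),('d3',432,101),('d4',421,125),('tip',410,116)]:
    u,v=int(u/1.4),int(v/1.4); print(n,np.round(np.nanmedian(X[v-1:v+2,u-1:u+2].reshape(-1,3),0),4))
save('x',p,'dial',crop=(210,0,350,130),s=5)
plan(.453,.18,.2,51.3)
```

```text
0.04 9629 [462.3 186.8] [149.3 130.3] 85.4 [0.4675 0.1892 0.0452]
0.0505 81 [501.8 195.3] [11.9 11.7] 39.0 [0.502  0.1952 0.0541]
0.084 641 [453.1 185.5] [16.3 55.3] 47.0 [0.4528 0.1856 0.0887]
d1 [0.4935 0.2163 0.0467]
peg [0.5007 0.196  0.0537]
d3 [0.5    0.1727 0.0461]
d4 [0.4882 0.1519 0.0464]
tip [0.4775 0.1606 0.056 ]
t 34.7 pos [0.4525 0.0353 0.3383] w 0.0653 F [-0.6  0.2  0.1]
[[0.079, 0.997, 0.004], [0.997, -0.079, -0.001], [-0.0, 0.004, -1.0]] [-9.7  9.6 97.5  0.  72.7 -5.2]
tool-y deg -4.5 delta tool mm [144.4 -11.4 138.2] roll -55.8
```

View pics/dial.png

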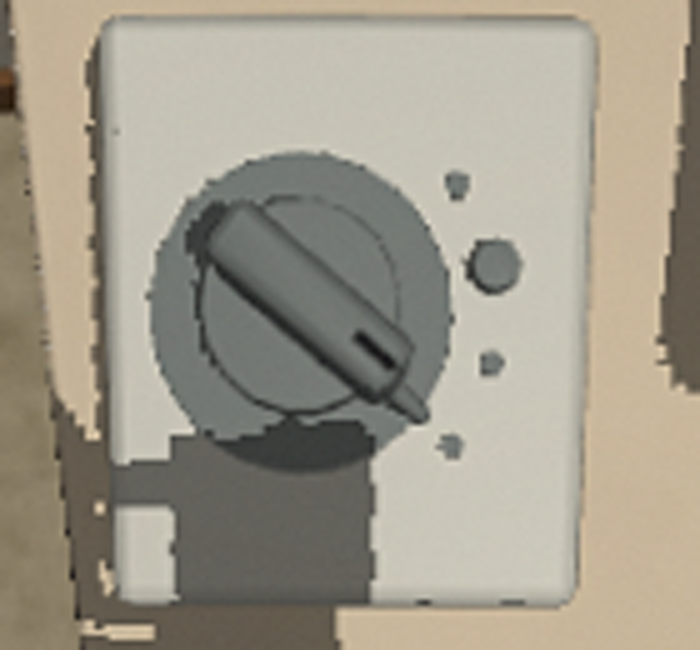

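The peg is at (.502,.195): 52 mm from the axis and 12.9° from the box's x axis, which is the +0.225 click. The bar grip lies at −43.3°, so the tool y must be at 46.7°, and the turn is +51.6° anticlockwise.

apply_moves --rows '[{"dx":50,"dy":-4,"roll":0,"dz":0,"gripper":0.5},{"dx":50,"dy":-4,"roll":0,"dz":0,"gripper":0.5},{"dx":51.5,"dy":-4,"roll":0,"dz":0,"gripper":0.5},{"dx":0,"dy":0,"roll":-10.3,"dz":20,"gripper":0.5},{"dx":0,"dy":0,"roll":-10.3,"dz":30,"gripper":0.5},{"dx":0,"dy":0,"roll":-10.3,"dz":30,"gripper":0.5},{"dx":0,"dy":0,"roll":-10.3,"dz":30,"gripper":0.3},{"dx":0,"dy":0,"roll":-10,"dz":30,"gripper":0.2}]'

```text
time: 35.7
ee_pos: [0.4535, 0.1879, 0.196]
tcp_rot: [[-0.731, 0.682, 0.002], [0.682, 0.731, 0.0], [-0.001, 0.002, -1.0]]
ft_force: [0.9, 0.5, -0.7]
grip_width: 0.055
```

Run:
```python
from h import *
plan(.451,.187,.078,46.7)
p,d,c=cap('wrist'); Q=cloud(d,c).reshape(-1,3)
k=(Q[:,2]>.084)&(Q[:,2]<.093)&(abs(Q[:,0]-.451)<.06)&(abs(Q[:,1]-.187)<.06)
b=cv2.minAreaRect((Q[k,:2]*1000).astype(np.float32)); print(k.sum(),b)
```

```text
t 35.7 pos [0.4535 0.1879 0.196 ] w 0.055 F [ 0.9  0.5 -0.7]
[[-0.731, 0.682, 0.002], [0.682, 0.731, 0.0], [-0.001, 0.002, -1.0]] [  9.4  23.3 103.6   0.   52.9 -37.6]
tool-y deg 47.0 delta tool mm [  1.3  -2.5 118. ] roll 0.3
1070 ((452.5184631347656, 185.9142608642578), (15.393428802490234, 55.10154724121094), 46.46825408935547)
```

apply_moves --rows '[{"dx":0.5,"dy":-2,"roll":0,"dz":30,"gripper":0.2},{"dx":0,"dy":0,"roll":0,"dz":30,"gripper":0.1},{"dx":0,"dy":0,"roll":0,"dz":30,"gripper":0},{"dx":0,"dy":0,"roll":0,"dz":18,"gripper":0},{"dx":0,"dy":0,"roll":0,"dz":10,"gripper":0},{"dx":0,"dy":0,"roll":0,"dz":0,"gripper":-1},{"dx":0,"dy":0,"roll":0,"dz":0,"gripper":-1},{"dx":0,"dy":0,"roll":0,"dz":0,"gripper":-1}]' --force 30

```text
time: 36.75
ee_pos: [0.4501, 0.1865, 0.0798]
tcp_rot: [[-0.727, 0.686, 0.002], [0.686, 0.727, 0.0], [-0.001, 0.001, -1.0]]
ft_force: [-1.0, 0.5, -0.6]
grip_width: 0.0212
```

apply_moves --rows '[{"dx":0,"dy":0,"roll":0,"dz":0,"gripper":-1},{"dx":0,"dy":0,"roll":0,"dz":0,"gripper":-1},{"dx":0,"dy":0,"roll":0,"dz":0,"gripper":-1},{"dx":0,"dy":0,"roll":0,"dz":0,"gripper":-1},{"dx":0,"dy":0,"roll":0,"dz":0,"gripper":-1},{"dx":0,"dy":0,"roll":0,"dz":0,"gripper":-1},{"dx":0,"dy":0,"roll":0,"dz":0,"gripper":-1},{"dx":0,"dy":0,"roll":0,"dz":0,"gripper":-1}]'

```text
time: 37.75
ee_pos: [0.4518, 0.1881, 0.0799]
tcp_rot: [[-0.727, 0.687, 0.006], [0.687, 0.727, 0.003], [-0.002, 0.006, -1.0]]
ft_force: [2.3, 6.8, -2.4]
grip_width: 0.0159
```

apply_moves --rows '[{"dx":0,"dy":0,"roll":-7.4,"dz":0,"gripper":-1},{"dx":0,"dy":0,"roll":-7.4,"dz":0,"gripper":-1},{"dx":0,"dy":0,"roll":-7.4,"dz":0,"gripper":-1},{"dx":0,"dy":0,"roll":-7.4,"dz":0,"gripper":-1},{"dx":0,"dy":0,"roll":-7.4,"dz":0,"gripper":-1},{"dx":0,"dy":0,"roll":-7.4,"dz":0,"gripper":-1},{"dx":0,"dy":0,"roll":-7,"dz":0,"gripper":-1},{"dx":0,"dy":0,"roll":0,"dz":0,"gripper":-1}]'

```text
time: 38.75
ee_pos: [0.4519, 0.1886, 0.0799]
tcp_rot: [[-0.99, -0.139, 0.006], [-0.139, 0.99, 0.004], [-0.007, 0.003, -1.0]]
ft_force: [2.5, 10.0, -2.5]
grip_width: 0.0159
```

Run:
```python
from h import *
plan(.451,.187,.2,98.3)
```

```text
t 38.75 pos [0.4519 0.1886 0.0799] w 0.0159 F [ 2.5 10.  -2.5]
[[-0.99, -0.139, 0.006], [-0.139, 0.99, 0.004], [-0.007, 0.003, -1.0]] [  9.4  35.  109.1   0.3  35.5 -88.8]
tool-y deg 98.0 delta tool mm [   0.3   -1.1 -120.1] roll -0.3
```

Tool y is at 98.0° against a target of 98.3°. Releasing slowly, then rising.

apply_moves --rows '[{"dx":0,"dy":0,"roll":0,"dz":0,"gripper":0.2},{"dx":0,"dy":0,"roll":0,"dz":0,"gripper":0.2},{"dx":0,"dy":0,"roll":0,"dz":0,"gripper":0.2},{"dx":0,"dy":0,"roll":0,"dz":0,"gripper":0.2},{"dx":0,"dy":0,"roll":0,"dz":0,"gripper":0.2},{"dx":0,"dy":0,"roll":0,"dz":-10,"gripper":0.2},{"dx":0,"dy":0,"roll":0,"dz":-30,"gripper":0.2},{"dx":0,"dy":0,"roll":0,"dz":-40,"gripper":0.2}]'

```text
time: 39.75
ee_pos: [0.4488, 0.1862, 0.1597]
tcp_rot: [[-0.99, -0.14, -0.002], [-0.14, 0.99, -0.0], [0.002, -0.0, -1.0]]
ft_force: [1.4, -0.2, 0.6]
grip_width: 0.052
```

apply_moves --rows '[{"dx":0,"dy":0,"roll":0,"dz":-40,"gripper":0.2},{"dx":0,"dy":0,"roll":0,"dz":-40,"gripper":0.2},{"dx":0,"dy":-50,"roll":0,"dz":-30,"gripper":0.2},{"dx":0,"dy":-50,"roll":0,"dz":0,"gripper":0.2},{"dx":0,"dy":-50,"roll":0,"dz":0,"gripper":0.2},{"dx":0,"dy":-50,"roll":0,"dz":0,"gripper":0.2},{"dx":0,"dy":-50,"roll":0,"dz":0,"gripper":0.2},{"dx":0,"dy":0,"roll":0,"dz":0,"gripper":0.2}]'

```text
time: 40.75
ee_pos: [0.4853, -0.0644, 0.2697]
tcp_rot: [[-0.991, -0.136, 0.002], [-0.136, 0.991, -0.001], [-0.001, -0.001, -1.0]]
ft_force: [0.4, 0.4, 0.5]
grip_width: 0.0525
```

Run:
```python
from h import *
st()
p,d,c=cap('top'); X=cloud(d,c); save('x',p,'top2',crop=(110,110,460,320),s=2.2)
Q=X.reshape(-1,3); k=(Q[:,2]>.083)&(Q[:,2]<.095)&(abs(Q[:,0]-.451)<.05)&(abs(Q[:,1]-.187)<.05)
if k.sum()>8: print(k.sum(),cv2.minAreaRect((Q[k,:2]*1000).astype(np.float32)))
p,d,c=cap('scene'); save('x',p,'scene5',crop=(110,120,390,290),s=2.8)
```

```text
t 40.75 pos [ 0.4853 -0.0644  0.2697] w 0.0525 F [0.4 0.4 0.5]
[[-0.991, -0.136, 0.002], [-0.136, 0.991, -0.001], [-0.001, -0.001, -1.0]] [ -20.6   17.3   98.8   -0.    63.8 -118.4]
122 ((455.3173522949219, 187.45809936523438), (54.2952766418457, 16.13872718811035), 8.037646293640137)
```

View pics/top2.png

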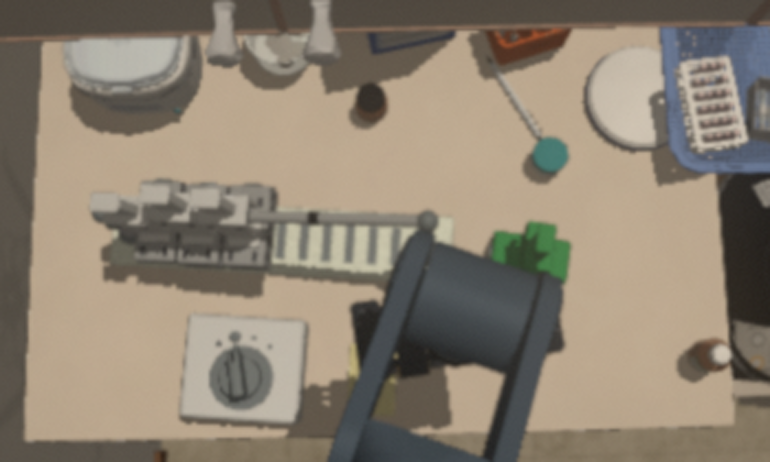

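View pics/scene5.png

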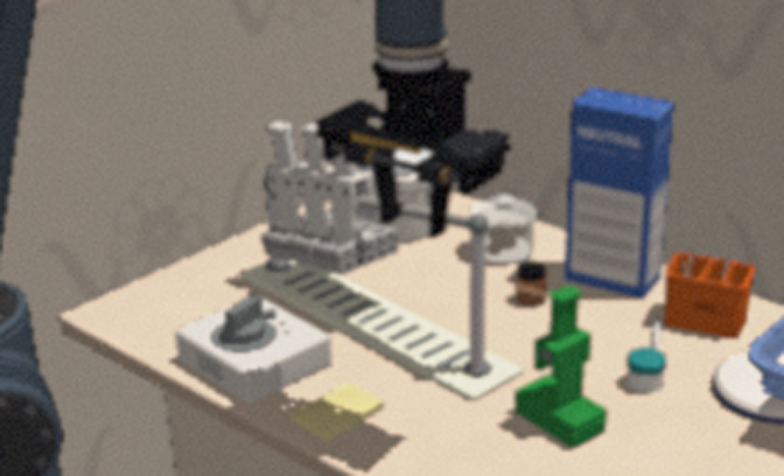

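The selector bar is at 8.0° and the peg direction is 8.3°. The three carriers hang in a closed row at the stop, and the arm is clear of everything.

```bash
python3 -c "
from station import workorder; print(workorder.job_done())"
```

```text
the job is handed in; nothing more can be done
None
```

All three carriers on the desk now hang in a closed row against the stop. I hooked each one over the bar at about x = 0.30 m and let it run down by itself. There was no fourth carrier, and I left the green look-alike alone. I then turned the selector from off by about +51.6°, to the click at the raised peg (+0.225), and handed the job in at about 41 s; it gave no verdict.

- **Row:** after the third release, depth readings put the uphill end of the row at y ≈ 0.145, where a closed row of three should end. The last top and side views also show the row closed at the stop.
- **Selector:** after release the pointer lies at 8.0° and the peg at 8.3° from the axis.
- **Bystanders:** the last views show the jar, pot, bottle and pad in place, with the pad partly hidden by the arm in the top view. I did not measure them again.
- **Robot:** the gripper is open, clear of everything, with wrist force about zero.

**What went wrong:** my first lift of the first carrier came before the fingers had closed, so they held it just under the ridge. I set it down, gripped it lower and carried on.

**What disagreed:** the gripper read 21 mm on the 12 mm tab. I did not find out why, but each carrier stayed level and at the right height in the grip.

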